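# Press the covers onto ski binding heel plates in the toggle-clamp jig

### The job

Set all the heel plates that are lying on the melamine shelf onto the pegs of the binding jig, one on each pair of pegs with the cover up, and then swing the toggle clamp over centre until it locks, so that its bar presses all their covers home in one go. Swing the clamp back until it is fully open, take the finished heel plates off and stand them side by side in the birch tray, covers up. Leave the iron, the wax tin, the screwdriver and the thermometer where they are.

Things in the scene. Friction and masses are not known exactly. Their poses are not given: they have to be found in the camera images.
- plate_a: binding heel plate: black plastic block 46 (its x) x 64 (its y) x 24 mm high, 95 g, with a grey ribbed clip-on cover on top (40 x 58 x 8 mm, 3 mm in from the block's sides). Origin: centre of the underside, z up. Top of the cover is at z = 37 mm while proud, 32 mm once home. Two sockets in the underside, 11 x 11 mm, 14 mm deep, at y = -20 and +20 mm; either way round fits
- plate_b: a second heel plate, the same as plate_a in every way. Hold the plates by the two ends of the block, 64 mm apart. Any one of the three may be absent
- plate_c: a third heel plate, the same as plate_a in every way
- cover_a (a joint): how far the cover of plate_a has been pushed down (m): 0 = standing 5 mm proud on its clips, as at the start; 0.005 = home, flat on its plate. Stiff (about 5 N), stays where it is left
- cover_b (a joint): how far the cover of plate_b has been pushed down (m): 0 = standing 5 mm proud on its clips, as at the start; 0.005 = home, flat on its plate. Stiff (about 5 N), stays where it is left
- cover_c (a joint): how far the cover of plate_c has been pushed down (m): 0 = standing 5 mm proud on its clips, as at the start; 0.005 = home, flat on its plate. Stiff (about 5 N), stays where it is left
- jig: the binding jig (fixed): birch board 230 x 345 x 18 mm with a white plastic jig plate (190 x 96 x 10 mm, top face 28 mm above the bench) carrying three pairs of pegs in a row along x, and a steel toggle clamp on the -y side: arm pin at y = -120, z = 73 mm, lever pin at y = -210, z = 93 mm. Origin: under the middle seat, z up
- seat0 (a point): seat 0 of the jig: point on the jig plate's top face midway between a pair of steel pegs (8 mm thick, round-topped, 12 mm high, at y = -20 and +20 mm in this frame, which is parallel to the jig's). A heel plate seats with its origin on this point and its y axis along this y, either way round. Seats are 58 mm apart along x
- seat1 (a point): seat 1 of the jig: point on the jig plate's top face midway between a pair of steel pegs (8 mm thick, round-topped, 12 mm high, at y = -20 and +20 mm in this frame, which is parallel to the jig's). A heel plate seats with its origin on this point and its y axis along this y, either way round. Seats are 58 mm apart along x
- seat2 (a point): seat 2 of the jig: point on the jig plate's top face midway between a pair of steel pegs (8 mm thick, round-topped, 12 mm high, at y = -20 and +20 mm in this frame, which is parallel to the jig's). A heel plate seats with its origin on this point and its y axis along this y, either way round. Seats are 58 mm apart along x
- clamp_handle (a joint): lever of the toggle clamp (rad). 0 = fully open: lever upright, arm standing up clear of the seats. Grows as the lever swings away from the seats and down and the arm comes down over them. Its bar meets proud covers near 1.37, stiff from there (to 12 N at the grip); dead centre 1.55 with covers home; then its stop at 1.60, level, where it stays locked. Else light; let go half way it may fall
- handle_grip (a point): point on the axis of the lever's black rubber grip (round bar 22 mm thick), 110 mm from the lever's pin and 29 mm short of the grip's end; 203 mm above the bench when open, 91 mm when locked. It swings in the jig's y-z plane
- handle_pin (a point): the fixed pin (along the jig's x) that the lever turns on; frame parallel to the jig's. With lever value q the grip point lies 110 mm from it, at y = 0.110 cos(1.556 + q), z = 0.110 sin(1.556 + q) in this frame (m)
- clamp_bar (a point): middle of the rubber underside of the clamp arm's pressure bar (172 mm long along the jig's x, 24 mm deep), 120 mm from the arm's pin: about 193 mm above the bench and 135 mm to -y of the seats when open, 60 mm high over the seats when locked
- tray_in (a point): centre of the inner floor of the open birch parts tray (fixed): inside 188 mm along its x, 170 mm along its y, walls 6 mm thick, rim 30 mm and floor 6 mm above the bench. z up
- iron: black waxing iron, 145 x 80 mm aluminium sole, 92 mm high; origin under its centre. Bystander
- wax_tin: round aluminium wax tin, 84 mm across, 36 mm high; origin under its centre. Bystander
- screwdriver: steel screwdriver lying along its x, 190 mm long; origin under its middle. Bystander
- thermometer: orange snow thermometer lying along its x, 150 x 24 x 8 mm; origin under its centre. Bystander
There are look-alikes about, which are no part of the job. What is shaped like the plate_a but turquoise is not meant. What is shaped like the plate_b but pink is not meant.

How it is judged:
On the way, in this order (a step that is already met when the one before it is completed fails the run):
1. every heel plate sits on a pair of pegs, its cover still proud, with the clamp open (((horizontal distance between plate_a and seat0 below 0.004 m and z of plate_a in the frame of seat0 below 0.003 m and angle between the y axis of plate_a and the y axis of seat0, either way round below 0.12 rad) or (horizontal distance between plate_a and seat1 below 0.004 m and z of plate_a in the frame of seat1 below 0.003 m and angle between the y axis of plate_a and the y axis of seat1, either way round below 0.12 rad) or (horizontal distance between plate_a and seat2 below 0.004 m and z of plate_a in the frame of seat2 below 0.003 m and angle between the y axis of plate_a and the y axis of seat2, either way round below 0.12 rad)) and ((horizontal distance between plate_b and seat0 below 0.004 m and z of plate_b in the frame of seat0 below 0.003 m and angle between the y axis of plate_b and the y axis of seat0, either way round below 0.12 rad) or (horizontal distance between plate_b and seat1 below 0.004 m and z of plate_b in the frame of seat1 below 0.003 m and angle between the y axis of plate_b and the y axis of seat1, either way round below 0.12 rad) or (horizontal distance between plate_b and seat2 below 0.004 m and z of plate_b in the frame of seat2 below 0.003 m and angle between the y axis of plate_b and the y axis of seat2, either way round below 0.12 rad)) and ((horizontal distance between plate_c and seat0 below 0.004 m and z of plate_c in the frame of seat0 below 0.003 m and angle between the y axis of plate_c and the y axis of seat0, either way round below 0.12 rad) or (horizontal distance between plate_c and seat1 below 0.004 m and z of plate_c in the frame of seat1 below 0.003 m and angle between the y axis of plate_c and the y axis of seat1, either way round below 0.12 rad) or (horizontal distance between plate_c and seat2 below 0.004 m and z of plate_c in the frame of seat2 below 0.003 m and angle between the y axis of plate_c and the y axis of seat2, either way round below 0.12 rad)) and value of joint each of cover_a, cover_b, cover_c below 0.003 m and value of joint clamp_handle below 0.2 rad), for 0.2 s.
2. the clamp is locked over centre with every heel plate seated under its bar and every cover home (((horizontal distance between plate_a and seat0 below 0.004 m and z of plate_a in the frame of seat0 below 0.003 m and angle between the y axis of plate_a and the y axis of seat0, either way round below 0.12 rad) or (horizontal distance between plate_a and seat1 below 0.004 m and z of plate_a in the frame of seat1 below 0.003 m and angle between the y axis of plate_a and the y axis of seat1, either way round below 0.12 rad) or (horizontal distance between plate_a and seat2 below 0.004 m and z of plate_a in the frame of seat2 below 0.003 m and angle between the y axis of plate_a and the y axis of seat2, either way round below 0.12 rad)) and ((horizontal distance between plate_b and seat0 below 0.004 m and z of plate_b in the frame of seat0 below 0.003 m and angle between the y axis of plate_b and the y axis of seat0, either way round below 0.12 rad) or (horizontal distance between plate_b and seat1 below 0.004 m and z of plate_b in the frame of seat1 below 0.003 m and angle between the y axis of plate_b and the y axis of seat1, either way round below 0.12 rad) or (horizontal distance between plate_b and seat2 below 0.004 m and z of plate_b in the frame of seat2 below 0.003 m and angle between the y axis of plate_b and the y axis of seat2, either way round below 0.12 rad)) and ((horizontal distance between plate_c and seat0 below 0.004 m and z of plate_c in the frame of seat0 below 0.003 m and angle between the y axis of plate_c and the y axis of seat0, either way round below 0.12 rad) or (horizontal distance between plate_c and seat1 below 0.004 m and z of plate_c in the frame of seat1 below 0.003 m and angle between the y axis of plate_c and the y axis of seat1, either way round below 0.12 rad) or (horizontal distance between plate_c and seat2 below 0.004 m and z of plate_c in the frame of seat2 below 0.003 m and angle between the y axis of plate_c and the y axis of seat2, either way round below 0.12 rad)) and value of joint each of cover_a, cover_b, cover_c above 0.004 m and value of joint clamp_handle above 1.565 rad), for 0.3 s.
3. the clamp is swung back fully open (value of joint clamp_handle below 0.2 rad), for 0.2 s.
At the end, for the whole second after the job is handed in: every heel plate stands at rest on the floor of the tray (origin within 4 mm of the floor's height, upright within 0.08 rad, origin inside the walls), not on another, its cover pushed down more than 4 mm of 5, and the clamp lever is open (below 0.20 rad) (x of plate_a in the frame of tray_in between -0.094 and 0.094 m and y of plate_a in the frame of tray_in between -0.085 and 0.085 m and z of plate_a in the frame of tray_in between -0.004 and 0.004 m and angle between each of plate_a, plate_b, plate_c's own z axis and vertical below 0.08 rad and linear speed of each of plate_a, plate_b, plate_c below 0.02 m/s and value of joint each of cover_a, cover_b, cover_c above 0.004 m and x of plate_b in the frame of tray_in between -0.094 and 0.094 m and y of plate_b in the frame of tray_in between -0.085 and 0.085 m and z of plate_b in the frame of tray_in between -0.004 and 0.004 m and x of plate_c in the frame of tray_in between -0.094 and 0.094 m and y of plate_c in the frame of tray_in between -0.085 and 0.085 m and z of plate_c in the frame of tray_in between -0.004 and 0.004 m and value of joint clamp_handle below 0.2 rad); the robot touches nothing.
It fails at once if the iron is moved more than 25 mm (distance of iron from where it was at the start of the episode above 0.025 m).
It fails at once if the wax tin is moved more than 25 mm (distance of wax_tin from where it was at the start of the episode above 0.025 m).
It fails at once if the screwdriver is moved more than 25 mm (distance of screwdriver from where it was at the start of the episode above 0.025 m).
It fails at once if the thermometer is moved more than 25 mm (distance of thermometer from where it was at the start of the episode above 0.025 m).
Of plate_a, plate_b, plate_c only 2 to 3 are there at a start; the rules pass over those that are not, and their reading is None.
At some moment in a run one of plate_a, plate_b, plate_c may be knocked a few centimetres aside while the robot is not near it.
It also fails if it takes over 210 s, if anything falls off the work surface, if the arm or the gripper's body presses on something with over 40 N, if the wrist force passes 120 N, or if a joint passes its speed limit or range.

### The arm

A 7-joint arm with a two-finger parallel gripper is mounted at the origin on the work surface. World frame = base frame: x ahead of the robot, y to its left, z up, the work surface at z = 0. Lengths are in m, angles in rad, forces in N, time in s.
With the tool pointing down it reaches from about 0.425 to 1.025 m from the base axis. Payload 3.6 kg.
Tool frame: the origin (TCP) lies where the fingers leave the gripper's body, on its centre line; the fingertips stand 73 mm ahead of it and the grasp point (between the pads) lies 54 mm ahead of it (r.finger_overhang is the z of the fingertips in the tool frame, in m); z points along the fingers, y is the line along which they close (so a half turn about z gives the same grasp; the last joint's range is limited). The gripper opens to 85 mm and grips with 20 to 120 N. Pads are 22 mm wide; open, the fingers measure 114 mm over their backs; the gripper's body (76 mm by 85 mm) begins 54 mm behind the grasp point. The pads swing forward as they close: fully open they stand 13 mm farther back than shut.
Start: joints at [-1.365, 0.591, 0.048, 1.609, -0.033, 0.943, -0.034], TCP at [0.214, 0.693, 0.304] pointing down, gripper open.
Joint ranges: [-2.69, 2.69], [-0.47, 2.24], [-1.27, 1.36], [0.19, 2.51], [-1.53, 4.68], [0.08, 2.07], [-3.09, 3.09]. Speed limits (rad/s): [2.57, 2.57, 3.14, 3.14, 3.14, 3.14, 3.14].

### API

Orientations are given as a rotation vector (axis times angle).
In Python, from station import r, viewer, ticket gives the robot as it stands.
- The arm moves only by the shell command python3 -m handwheel 'ROWS' [FORCE]. ROWS is text: rows parted by semicolons, each of 5 numbers parted by spaces: the finger opening in mm, from 0 to 85.4, then the shift along the tool's x, y, z in units of 30 mm (1.0 is 30 mm), then the turn about the tool's z in degrees. In form: grip dx dy dz spin; .... A call has 1 to 20 rows; each row is the pose to reach, as a shift and turn from the pose commanded when the call began, along the tool's axes at that moment; what a row does not reach only later rows make up. A row lasts 1/10 s, in which the tool goes at most 50 mm and 8.59 degrees, less where a joint would pass 70% of its speed; a pose out of reach is approached as far as the arm can. A call with a gripper value outside its range is refused whole. The fingers move at their own pace and stop on an object; FORCE is the grip in N (left out, the last holds). Time passes only in rows, so rows that repeat a pose let the fingers close. It gives the time, the measured TCP pose, the force, the opening and the grip force at its end, in the units of the state.
- r.state(): the state, without advancing time (a new reading comes with each control period).
- viewer.camera(name): name is "side" or "top" or "wrist"; returns a dict with "image" (480x640x3 uint8, red, green, blue), "intrinsics" (3x3 intrinsics, pixels), "world_to_cam" (4x4, takes a point from world to camera coordinates). Camera axes: x right, y down, z forward; pixel columns grow to the right and rows downward; lengths in m; the calibration is good to about 2 mm. A picture is of the moment at which its call begins. There is no depth.
- ticket.close_job(): hands the job in; it is judged then, once.
The state is a dict: "time_s": time; "joint_pos": joint angles; "joint_vel": joint speeds; "tau": joint torques, N m; "tcp_pos": TCP position; "orientation": TCP orientation; "ft_force": force on the tool from outside, world axes, zero at the start; "wrist_torque": the same for the moment, N m; "grip_width": opening from 0.0 (shut) to 1.0 (fully open); "gripper_force": force on a finger pad.
Only numpy, scipy, OpenCV 4.12 (cv2) and the standard library are available. Lean on these libraries where they do the work, as an engineer would, in place of code of your own. Each camera call takes 0.05 s, during which the arm holds its last target. There are 200 camera calls.

## Working session

There is one attempt and no reset: what is moved stays moved. The work goes in short steps, Python scripts to look and compute and a shell command to move; the robot and the scene stay as the last step left them, time stands still between calls to the robot, and variables do not carry over. Pictures are saved under pics/ and viewed, at most 14 in all, crops included, and the job is handed in when it is done.

```bash
mkdir -p pics; ls
python3 - <<'E'
from station import r, viewer
import cv2
for n in ("side","top","wrist"):
    c=viewer.camera(n); cv2.imwrite(f"pics/{n}0.png",c["image"][:,:,::-1]); print(n,c["intrinsics"].tolist(),c["world_to_cam"].round(4).tolist())
print(r.state(), r.finger_overhang)
E
```

```text
pics
side [[575.767279032921, 0.0, 322.23229991110253], [0.0, 575.767279032921, 241.5482748155865], [0.0, 0.0, 1.0]] [[0.8946, -0.4467, 0.0106, -0.4559], [-0.3022, -0.6223, -0.7221, 0.3056], [0.3291, 0.6428, -0.6917, 1.3537], [0.0, 0.0, 0.0, 1.0]]
top [[435.71719895400605, 0.0, 322.4089733780882], [0.0, 435.71719895400605, 238.24850341391067], [0.0, 0.0, 1.0]] [[0.0046, -1.0, 0.0067, 0.0802], [-0.997, -0.0051, -0.0776, 0.5454], [0.0776, -0.0063, -0.997, 0.9413], [0.0, 0.0, 0.0, 1.0]]
wrist [[417.30941562813933, 0.0, 322.825273136626], [0.0, 417.30941562813933, 236.62915670508738], [0.0, 0.0, 1.0]] [[0.2954, 0.9554, -0.0015, -0.7243], [0.9229, -0.285, 0.2589, -0.0339], [0.247, -0.0779, -0.9659, 0.3787], [0.0, 0.0, 0.0, 1.0]]
{'time_s': 0.15, 'joint_pos': array([-1.36447446,  0.59192561,  0.04832336,  1.60954111, -0.03328986,
        0.94271114, -0.03369921]), 'joint_vel': array([-6.99915968e-04, -2.41807080e-03,  1.14376897e-03, -4.61782524e-03,
        6.18738565e-05, -2.70495711e-03, -3.21205430e-04]), 'tau': array([ 2.25947799e-03, -5.49247169e+01,  1.54933166e+00, -1.98453623e+01,
        9.55682859e-03,  5.69413067e-03, -3.19065457e-06]), 'tcp_pos': array([0.21396415, 0.69216008, 0.30298629]), 'orientation': array([-4.69057251e-01, -3.10622449e+00,  2.78643896e-03]), 'ft_force': array([-1.01507501, -0.42269832,  0.80029456]), 'wrist_torque': array([ 0.01828851,  0.03105246, -0.02009785]), 'gripper_force': 0.0, 'grip_width': 0.9998924476339629} 0.0726
```

View pics/top0.png

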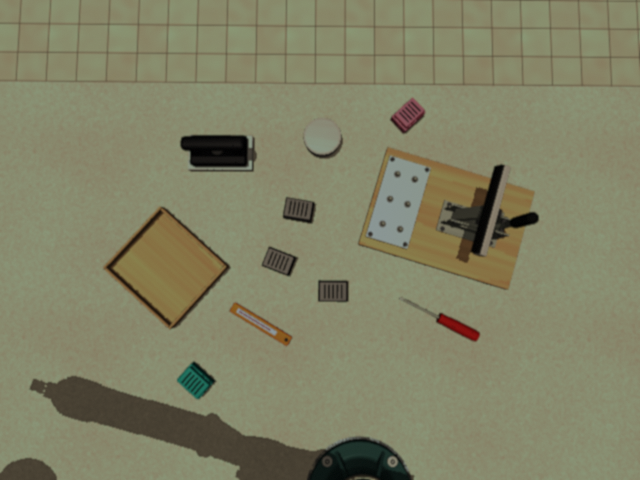

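View pics/side0.png

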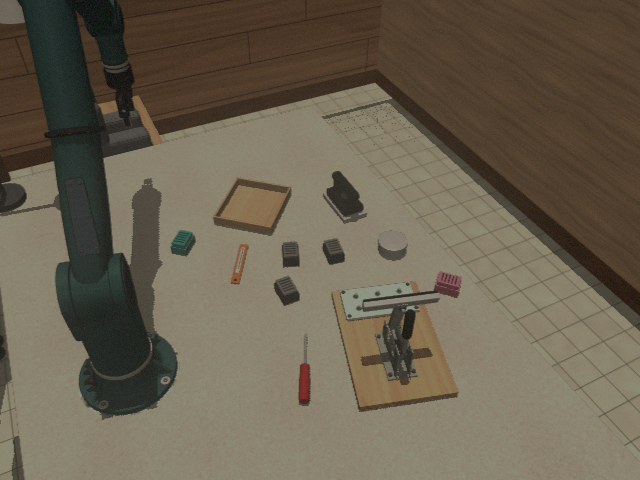

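The side and top views show three grey-covered black plates at top (299,209), (279,261) and (333,291). The look-alikes are turquoise at (196,380) and pink at (408,115). The three grey ones fit the description; I'll confirm them in an enlarged crop.

```bash
cat > h.py <<'E'
import numpy as np, cv2
from scipy.spatial.transform import Rotation as R
from station import r, viewer
def snap(n,f=None):
    c=viewer.camera(n)
    if f: cv2.imwrite(f"pics/{f}.png",c["image"][:,:,::-1])
    return c
def ray(c,p):
    W=c["world_to_cam"]; d=W[:3,:3].T@np.linalg.solve(c["intrinsics"],[p[0],p[1],1.]); return -W[:3,:3].T@W[:3,3],d
def onz(c,p,z):
    o,d=ray(c,p); return o+d*(z-o[2])/d[2]
def tri(*cp):
    A=[];b=[]
    for c,p in cp:
        o,d=ray(c,p); d=d/np.linalg.norm(d); P=np.eye(3)-np.outer(d,d); A.append(P); b.append(P@o)
    x=np.linalg.lstsq(np.vstack(A),np.hstack(b),rcond=None)[0]
    return x
def proj(c,X):
    q=c["world_to_cam"]@np.append(X,1); q=c["intrinsics"]@q[:3]; return q[:2]/q[2]
def togo(target,yaw_y=None):
    """shift in tool units for TCP to reach target; spin so tool y is along yaw_y (world angle)"""
    s=r.state(); M=R.from_rotvec(s["orientation"]).as_matrix()
    d=M.T@(np.array(target)-s["tcp_pos"])/0.03
    out=[d.round(3)]
    if yaw_y is not None:
        v=M.T@np.array([np.cos(yaw_y),np.sin(yaw_y),0]); a=np.degrees(np.arctan2(v[1],v[0]))-90
        out.append(round((a+90)%180-90,2))
    print(*out, "q7",s["joint_pos"][6].round(3),"t",s["time_s"]); return out
E
python3 - <<'E'
import cv2,numpy as np
t=cv2.imread("pics/top0.png"); s=cv2.imread("pics/side0.png")
a=cv2.resize(t[140:320,240:550],None,fx=2.55,fy=2.55,interpolation=cv2.INTER_CUBIC)
cv2.imwrite("pics/crop_top.png",a); print(a.shape)
E
```

```text
(459, 790, 3)
```

View pics/crop_top.png

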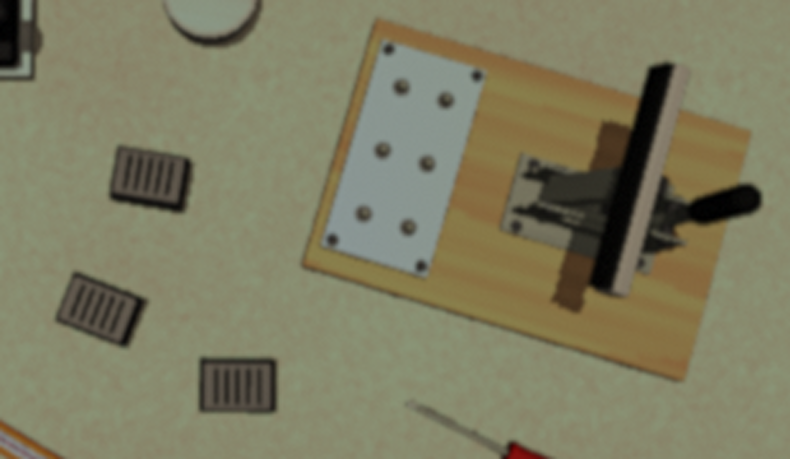

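The crop shows three plates with grey ribbed proud covers. It also shows peg pairs at crop (401,87)/(445,100), (382,150)/(427,163) and (363,213)/(408,227), and the clamp open.

Run:
```python
from h import *
ct=snap("top"); cs=snap("side"); cw=snap("wrist")
f=lambda p: np.array(p)/2.55+[240,140]
P=[f(p) for p in [(150,177),(99,307),(237,385)]]
S=[(334,246),(290,250),(287,287)]
import itertools
for i in range(3):
    for j in range(3):
        x=tri((ct,P[i]),(cs,S[j])); e=np.linalg.norm(proj(cs,x)-S[j])
        if e<6: print("plate",i,x.round(3),e.round(1), onz(ct,P[i],.037).round(3))
pg=np.array([onz(ct,f(p),.039) for p in [(401,87),(445,100),(382,150),(427,163),(363,213),(408,227)]])
print(pg.round(3)); print(pg.mean(0), )
d=(pg[0::2]-pg[1::2]).mean(0); print("jig y dir",np.degrees(np.arctan2(d[1],d[0])),np.linalg.norm(d))
d=(pg[:2]-pg[4:]).mean(0); print("row dir",np.degrees(np.arctan2(d[1],d[0])),np.linalg.norm(d)/2)
for n,c in [("tray",[(164,208),(228,267),(173,326),(106,267)])]:
    q=np.array([onz(ct,p,.03) for p in c]); print(n,q.round(3),q.mean(0))
s=r.state(); M=R.from_rotvec(s["orientation"]).as_matrix(); print(M.round(3)); o,_=ray(cw,(320,240)); print("cam in tool",M.T@(o-s["tcp_pos"]), (M.T@cw["world_to_cam"][:3,:3].T).round(3))
for t in [(.50,.10,.30)]: togo(t,np.radians(75))
```

```text
plate 0 [0.61  0.134 0.035] 1.0 [0.607 0.135 0.037]
plate 1 [0.496 0.177 0.03 ] 0.3 [0.495 0.177 0.037]
plate 1 [ 0.495  0.196 -0.143] 1.6 [0.495 0.177 0.037]
plate 2 [0.441 0.061 0.157] 2.7 [0.43  0.06  0.037]
plate 2 [0.432 0.058 0.026] 1.0 [0.43  0.06  0.037]
[[ 0.686 -0.081  0.039]
 [ 0.675 -0.118  0.039]
 [ 0.631 -0.064  0.039]
 [ 0.62  -0.102  0.039]
 [ 0.576 -0.047  0.039]
 [ 0.565 -0.086  0.039]]
[ 0.62526811 -0.08301162  0.039     ]
jig y dir 73.5054856508523 0.039831277813412086
row dir -16.825600549004005 0.05723362995246537
tray [[0.609 0.431 0.03 ]
 [0.481 0.288 0.03 ]
 [0.354 0.403 0.03 ]
 [0.479 0.552 0.03 ]] [0.48065273 0.41842348 0.03      ]
[[-0.955  0.295 -0.   ]
 [ 0.295  0.955 -0.001]
 [-0.    -0.001 -1.   ]]
cam in tool [ 0.06520834  0.00024416 -0.07041558] [[-0.    -0.966 -0.259]
 [ 1.    -0.     0.   ]
 [-0.    -0.259  0.966]]
[-14.939 -16.054   0.129] -2.17 q7 -0.034 t 0.3
```

Jig centre is at about (0.625,-0.083), with its y axis at about 73.3°. I'll move over the middle for a wrist look.

```bash
python3 -m handwheel '85 -16.3 -18.4 0 -2; 85 -16.3 -18.4 0 -2; 85 -16.3 -18.4 0 -2; 85 -16.3 -18.4 0 -2; 85 -16.3 -18.4 0 -2; 85 -16.3 -18.4 0 -2; 85 -16.3 -18.4 0 -2; 85 -16.3 -18.4 0 -2; 85 -16.3 -18.4 0 -2; 85 -16.3 -18.4 0 -2; 85 -16.3 -18.4 0 -2; 85 -16.3 -18.4 0 -2; 85 -16.3 -18.4 0 -2; 85 -16.3 -18.4 0 -2; 85 -16.3 -18.4 0 -2; 85 -16.3 -18.4 0 -2; 85 -16.3 -18.4 0 -2; 85 -16.3 -18.4 0 -2' 40
python3 - <<'E'
from h import *
c=snap("wrist","w1"); np.savez("w1.npz",K=c["intrinsics"],W=c["world_to_cam"])
for X in [(.607,.135,.037),(.495,.177,.037),(.43,.06,.037),(.625,-.083,.028)]: print(proj(c,X).round(0))
E
```

```text
time_s: 2.1
tcp_pos: [0.5178, 0.0223, 0.3038]
orientation: [-0.411, -3.114, -0.001]
ft_force: [0.2, -0.0, 0.4]
grip_width: 0.995
gripper_force: 0.0
[476. 273.]
[505. 129.]
[340.  85.]
[242. 345.]
```

View pics/w1.png

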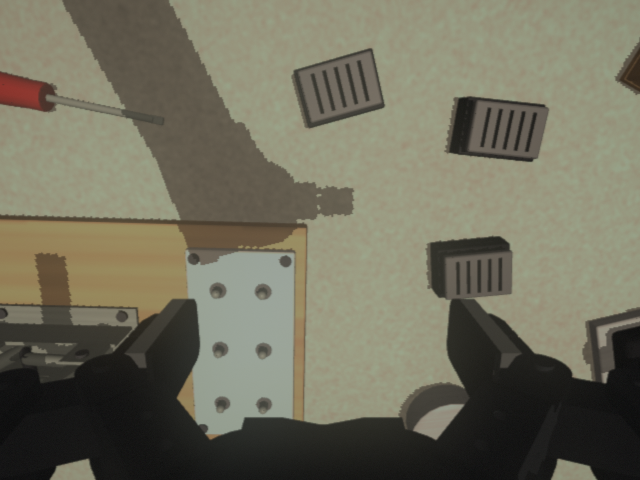

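The wrist view shows plates at (338,88), (498,128) and (472,270), and pegs at (218,291), (263,291), (220,350), (264,350), (222,404) and (264,404). Next I'll segment for precision.

```bash
cat >> h.py <<'E'
def cover(c,guess,z=.037,win=70):
    """centre and long-axis angle (deg) of the grey cover near a world guess"""
    g=proj(c,[guess[0],guess[1],z]); x0,y0=np.maximum((g-win).astype(int),0)
    im=c["image"][y0:int(g[1]+win),x0:int(g[0]+win)].astype(int)
    sat=im[...,1]-im[...,0]; v=im.max(2)
    m=((v>70)&(sat<1)).astype(np.uint8)   # cover is warm grey, bench greenish
    m=cv2.morphologyEx(m,cv2.MORPH_OPEN,np.ones((2,2),np.uint8)); m=cv2.morphologyEx(m,cv2.MORPH_CLOSE,np.ones((9,9),np.uint8)); m=cv2.morphologyEx(m,cv2.MORPH_OPEN,np.ones((9,9),np.uint8))
    k=max(cv2.findContours(m,cv2.RETR_EXTERNAL,cv2.CHAIN_APPROX_NONE)[0],key=cv2.contourArea)
    q=np.array([onz(c,p+[x0,y0],z)[:2] for p in k[:,0]])
    (cx,cy),(w,h),a=cv2.minAreaRect((q*1000).astype(np.float32))
    if w<h: a+=90
    return np.array([cx,cy])/1000,a%180,sorted((w,h)),(k[:,0]+[x0,y0]).mean(0)
def pegs(c,uv,z=.034,win=15):
    out=[]
    for u,v in uv:
        x0,y0=int(u-win),int(v-win); g=cv2.cvtColor(c["image"][y0:y0+2*win+1,x0:x0+2*win+1],cv2.COLOR_RGB2GRAY).astype(int)
        t=(np.percentile(g,95)+g.min())/2
        n,l,s,ce=cv2.connectedComponentsWithStats((g<t).astype(np.uint8)); i=1+np.argmin(np.linalg.norm(ce[1:]-win,axis=1))
        out.append(onz(c,ce[i]+[x0,y0],z))
    return np.array(out)
def jig(p):
    d=(p[0::2]-p[1::2]).mean(0)
    e=(p[:2].mean(0)-p[-2:].mean(0)); n=len(p)//2-1
    return p.mean(0)[:2],np.degrees(np.arctan2(d[1],d[0])),np.linalg.norm(d),np.degrees(np.arctan2(e[1],e[0]))%180,np.linalg.norm(e)/max(n,1)
E
python3 - <<'E'
from h import *
c=snap("wrist")
for g in [(.607,.135),(.495,.177),(.43,.06)]:
    x,y=proj(c,[*g,.037]).astype(int); 
    try: print(cover(c,g))
    except Exception as e: print(e)
im=c["image"]; print(im[88,338],im[88,300],im[30,250],im[128,535],im[280,460],im[360,240])
p=pegs(c,[(263,404),(221,404),(264,350),(220,350),(263,291),(218,291)]); print(p.round(4),jig(p))
E
```

```text
(array([0.60910474, 0.13644336]), 167.894287109375, [124.61642456054688, 132.84542846679688], array([472.06976744, 271.62945736]))
(array([0.49692941, 0.17850325]), 74.99453735351562, [105.58998107910156, 120.01484680175781], array([508.08320493, 134.93836672]))
(array([0.43117554, 0.0594863 ]), 74.98075103759766, [100.18313598632812, 110.50492095947266], array([339.41733547,  87.81540931]))
[81 77 68] [62 61 53] [151 150 126] [102  95  85] [97 92 82] [154 163 152]
[[ 0.6862 -0.0801  0.034 ]
 [ 0.6751 -0.1181  0.034 ]
 [ 0.6312 -0.0636  0.034 ]
 [ 0.6198 -0.1014  0.034 ]
 [ 0.5763 -0.0471  0.034 ]
 [ 0.565  -0.0845  0.034 ]] (array([ 0.62561074, -0.08246057]), np.float64(73.40458128944906), np.float64(0.03933909839261415), np.float64(163.1440926163039), np.float64(0.05743814939637014))
```

```bash
sed -i 's/m=((v>70)&(sat<1))/m=((v>76)\&(v<124))/' h.py
python3 - <<'E'
from h import *
c=snap("wrist")
for g in [(.607,.135),(.495,.177),(.43,.06)]: print(cover(c,g))
togo((.609,.136,.2),np.radians(81))
E
```

```text
(array([0.61165637, 0.13705162]), 80.4708023071289, [39.80701446533203, 56.896053314208984], array([478.9245283 , 276.33018868]))
(array([0.49654077, 0.17955829]), 69.44107818603516, [39.1351203918457, 56.898677825927734], array([508.39830508, 130.25423729]))
(array([0.43215341, 0.05752123]), 89.88948822021484, [39.32644271850586, 62.593719482421875], array([337.55335968,  88.71146245]))
[-1.963  4.434  3.462] -5.99 q7 1.269 t 2.25
```

```bash
python3 -m handwheel '85 -2 4.46 3.5 -5.5; 85 -2 4.46 3.5 -5.5; 85 -2 4.46 3.5 -5.5; 85 -2 4.46 3.5 -5.5; 85 -2 4.46 3.5 -5.5; 85 -2 4.46 4.5 -5.5; 85 -2 4.46 5.5 -5.5; 85 -2 4.46 6.5 -5.5; 85 -2 4.46 7.2 -5.5; 85 -2 4.46 7.6 -5.5; 85 -2 4.46 7.8 -5.5; 85 -2 4.46 7.8 -5.5' 40
python3 - <<'E'
from h import *
togo((.6105,.1367,.069),np.radians(80.5))
snap("wrist","w2"); snap("side","s2")
E
```

```text
time_s: 3.45
tcp_pos: [0.6111, 0.1343, 0.07]
orientation: [-0.265, -3.13, 0.0]
ft_force: [0.3, -0.5, -1.4]
grip_width: 0.996
gripper_force: 0.0
[0.032 0.075 0.034] -0.16 q7 1.239 t 3.45
```

View pics/w2.png

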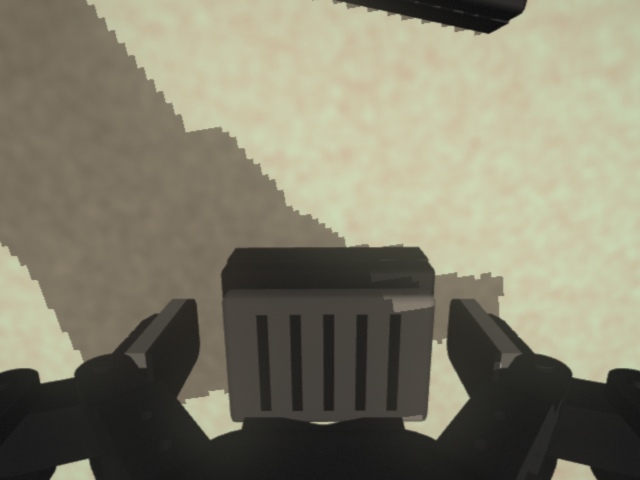

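The plate sits centred between the pads at (328,340). I'll close and lift.

```bash
python3 -m handwheel '40 0 0 0 0; 40 0 0 0 0; 40 0 0 0 0; 40 0 0 0 0; 40 0 0 0 0; 40 0 0 -1 0; 40 0 0 -2.4 0; 40 0 0 -3.5 0; 40 0 0 -4 0; 40 0 0 -4 0' 50
python3 - <<'E'
from h import *
snap("wrist","w3")
togo((.6,-.05,.2),np.radians(73.4))
E
```

```text
time_s: 4.55
tcp_pos: [0.6124, 0.1345, 0.1922]
orientation: [0.265, 3.126, 0.003]
ft_force: [1.0, -0.2, -2.3]
grip_width: 0.734
gripper_force: 55.8
[-0.662 -6.122 -0.328] 6.93 q7 1.221 t 4.6
```

View pics/w3.png

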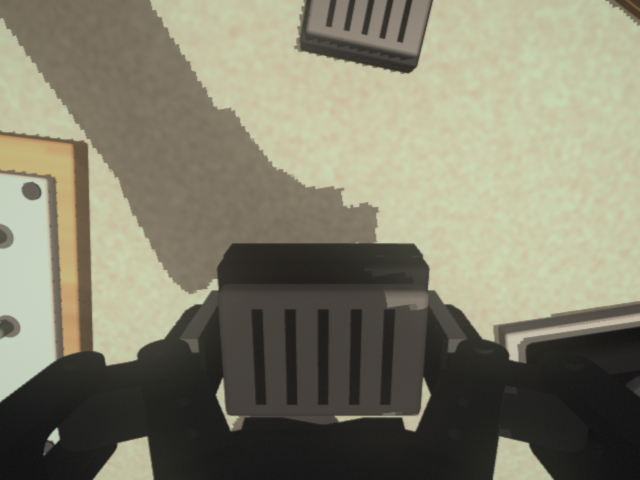

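The plate is held level: cover corners are at about (220,285), (428,285), (424,415) and (226,415). Next I'll work out its place in the tool frame.

```bash
cat >> h.py <<'E'
def intool(c,uv,zt,s=None):
    s=s or r.state(); M=R.from_rotvec(s["orientation"]).as_matrix(); T=s["tcp_pos"]
    out=[]
    for p in uv:
        o,d=ray(c,p); o=M.T@(o-T); d=M.T@d; out.append(o+d*(zt-o[2])/d[2])
    return np.array(out)
def seat_go(off,seat,z,J=(.6256,-.0825),yaw=73.4):
    """TCP target so that held plate (offset off in tool xy, tool y along jig y) is at seat n (-1,0,1 along jig x)"""
    a=np.radians(yaw); jx=np.array([np.sin(a),-np.cos(a)]); jy=np.array([np.cos(a),np.sin(a)])
    P=np.array(J)+.058*seat*jx      # tool x = -jig x when tool y = jig y, tool z down
    t=P-(-jx*off[0]+jy*off[1]); return togo([*t,z],a)
E
python3 - <<'E'
from h import *
c=snap("wrist")
for zt in (.033,.036): 
    q=intool(c,[(220,285),(428,285),(424,415),(226,415)],zt); print((q*1000).round(1).tolist(),q.mean(0))
seat_go(q.mean(0),1,.2)
E
```

```text
[[22.8, -26.9, 33.0], [22.7, 28.9, 33.0], [-18.2, 30.4, 33.0], [-18.1, -27.8, 33.0]] [0.0022889  0.00115778 0.033     ]
[[21.6, -27.7, 36.0], [21.5, 29.7, 36.0], [-20.6, 31.3, 36.0], [-20.5, -28.6, 36.0]] [0.00050551 0.00117653 0.036     ]
[-3.643 -7.312 -0.369] 6.94 q7 1.221 t 4.65
```

```bash
python3 -m handwheel '40 -3.63 -7.31 0 6.9; 40 -3.63 -7.31 0 6.9; 40 -3.63 -7.31 0 6.9; 40 -3.63 -7.31 0 6.9; 40 -3.63 -7.31 0 6.9; 40 -3.63 -7.31 0.5 6.9; 40 -3.63 -7.31 0.5 6.9; 40 -3.63 -7.31 0.5 6.9'
python3 - <<'E'
from h import *
c=snap("wrist","w4")
J=np.array([.6256,-.0825]); a=np.radians(73.4); jx=np.array([np.sin(a),-np.cos(a)]); jy=np.array([np.cos(a),np.sin(a)])
uv=[proj(c,[*(J+.058*n*jx+.02*m*jy),.034]) for n in (0,-1) for m in (1,-1)]; print(np.round(uv))
p=pegs(c,uv,win=20); print(p.round(4)); j=jig(p); print(j, j[0]+.029*jx)
seat_go((.002,.0011),1,.1)
E
```

```text
time_s: 5.45
tcp_pos: [0.6802, -0.0982, 0.1724]
orientation: [-0.449, -3.104, -0.002]
ft_force: [-0.1, 0.3, -0.5]
grip_width: 0.737
gripper_force: 55.7
[[362. 144.]
 [280. 144.]
 [365.  14.]
 [277.  13.]]Traceback (most recent call last):
  File "<stdin>", line 5, in <module>
  File "h.py", line 44, in pegs
    x0,y0=int(u-win),int(v-win); g=cv2.cvtColor(c["image"][y0:y0+2*win+1,x0:x0+2*win+1],cv2.COLOR_RGB2GRAY).astype(int)
                                   ~~~~~~~~~~~~^^^^^^^^^^^^^^^^^^^^^^^^^^^^^^^^^^^^^^^^^^^^^^^^^^^^^^^^^^^^
cv2.error: OpenCV(4.12.0) /io/opencv/modules/imgproc/src/color.cpp:199: error: (-215:Assertion failed) !_src.empty() in function 'cvtColor'
```

View pics/w4.png

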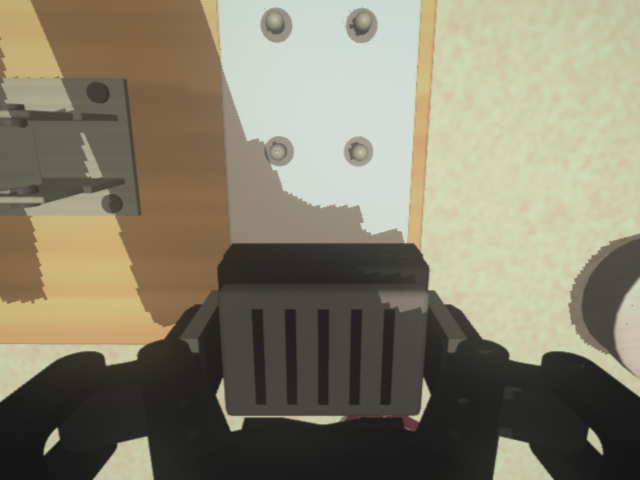

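Peg balls are at (279,152), (358,151), (275,20) and (363,19). Collars are at (279,151), (358,151), (277,25) and (362,25).

Run:
```python
from h import *
c=snap("wrist")
a=np.radians(73.4); jx=np.array([np.sin(a),-np.cos(a)])
for uv,z in (([(358,151),(279,152),(363,19),(275,20)],.038),([(358,151),(279,151),(362,25),(277,25)],.028)):
    p=np.array([onz(c,q,z) for q in uv]); j=jig(p); print(p.round(4).tolist(),j,"J",j[0]+.029*jx)
s=r.state(); print(s["tcp_pos"])
J=j[0]+.029*jx; seat_go((.002,.0011),1,.1); seat_go((.002,.0011),1,.1,J)
```

```text
[[0.6346, -0.0656, 0.038], [0.6242, -0.1024, 0.038], [0.5791, -0.0482, 0.038], [0.5683, -0.0862, 0.038]] (array([ 0.60154461, -0.07558013]), np.float64(74.2325144800047), np.float64(0.038918112590637974), np.float64(163.20068258024466), np.float64(0.05819374408790301)) J [ 0.62933597 -0.08386509]
[[0.6354, -0.0649, 0.028], [0.624, -0.1034, 0.028], [0.5795, -0.0478, 0.028], [0.5682, -0.0863, 0.028]] (array([ 0.60176438, -0.07559869]), np.float64(73.58095050319926), np.float64(0.040151115001108725), np.float64(162.9587882852934), np.float64(0.05840660029184767)) J [ 0.62955573 -0.08388366]
[ 0.68132265 -0.09749667  0.1740669 ]
[-0.082 -0.091  2.469] 0.21 q7 1.472 t 5.55
[-0.222 -0.098  2.468] 0.21 q7 1.472 t 5.55
```

```bash
python3 -m handwheel '40 -0.2 -0.09 0.7 0; 40 -0.2 -0.09 1.4 0; 40 -0.2 -0.09 1.85 0; 40 -0.2 -0.09 1.85 0; 40 -0.2 -0.09 1.85 0'
python3 - <<'E'
from h import *
c=snap("wrist","w5"); im=c["image"]
cv2.imwrite("pics/w5c.png",cv2.resize(im[0:300,180:480,::-1],None,fx=2,fy=2,interpolation=cv2.INTER_CUBIC))
E
```

```text
time_s: 6.05
tcp_pos: [0.6868, -0.1036, 0.1197]
orientation: [0.451, 3.109, 0.001]
ft_force: [0.2, -0.3, -1.8]
grip_width: 0.736
gripper_force: 55.7
```

View pics/w5c.png

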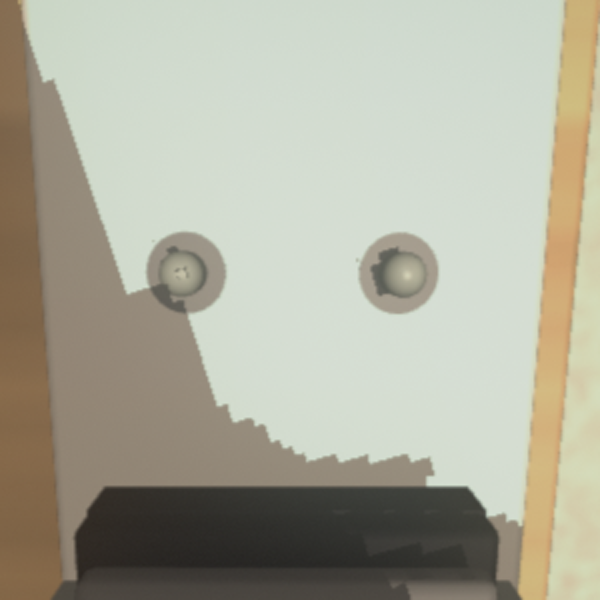

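The peg balls are at image (271,136) and (382.5,136.5). The underside edge of the held block runs (232.5,243.5)–(415,243.5).

Run:
```python
from h import *
c=snap("wrist"); s=r.state(); z=s["tcp_pos"][2]
b=intool(c,[(271,136),(382.5,136.5)],z-.039,s); co=intool(c,[(273,136),(379.5,136)],z-.028,s); print("ball",b*1e3,"collar",co*1e3)
for zt in (.068,.070,.072): print("edge",intool(c,[(232.5,243.5),(415,243.5)],zt,s)*1e3)
```

```text
ball [[ 61.67971786 -17.79660856  81.55311343]
 [ 61.5106525   21.67546889  81.55311343]] collar [[ 61.40920151 -18.36032614  92.55311343]
 [ 61.41237004  22.06546534  92.55311343]]
edge [[ 25.98621772 -30.5860912   68.        ]
 [ 25.98292604  32.31517357  68.        ]]
edge [[ 25.41618046 -31.03505885  70.        ]
 [ 25.41284119  32.77557141  70.        ]]
edge [[ 24.8461432  -31.4840265   72.        ]
 [ 24.84275634  33.23596924  72.        ]]
```

```bash
python3 -m handwheel '40 0.04 0.035 0 0; 40 0.04 0.035 0.2 0; 40 0.04 0.035 0.35 0; 40 0.04 0.035 0.45 0; 40 0.04 0.035 0.52 0; 40 0.04 0.035 0.52 0'
python3 - <<'E'
from h import *
seat_go((.0024,.0009),1,.097,(.6295,-.0839))
print(r.state()["tcp_pos"],r.state()["ft_force"])
E
```

```text
time_s: 6.75
tcp_pos: [0.6856, -0.1032, 0.1032]
orientation: [-0.453, -3.108, 0.0]
ft_force: [-0.3, 0.0, -1.6]
grip_width: 0.74
gripper_force: 55.7
[-0.039  0.051  0.208] 0.02 q7 1.486 t 6.75
[ 0.68558213 -0.10315543  0.10322919] [-0.26859044  0.00452078 -1.60063993]
```

```bash
python3 -m handwheel '40 0 0 0.1 0; 40 0 0 0.17 0; 40 0 0 0.19 0; 40 0 0 0.19 0'; python3 -c "
from h import *
print(r.state()['tcp_pos'],r.state()['ft_force'])"
```

```text
time_s: 7.15
tcp_pos: [0.686, -0.1032, 0.0994]
orientation: [0.453, 3.109, 0.0]
ft_force: [-2.1, 1.0, 5.9]
grip_width: 0.736
gripper_force: 56.6
[ 0.68599875 -0.10320456  0.09937054] [-2.14274075  0.97671894  5.85199988]
```

```bash
python3 -m handwheel '85 0 0 0 0; 85 0 0 0 0; 85 0 0 0 0; 85 0 0 -0.5 0; 85 0 0 -2 0; 85 0 0 -4 0; 85 0 0 -4 0; 85 0 0 -4 0'
python3 - <<'E'
from h import *
c=snap("wrist","w6")
print(cover(c,(.6835,-.1017),.065,90))
togo((.4965,.1785,.16),np.radians(70))
E
```

```text
time_s: 7.95
tcp_pos: [0.6876, -0.1035, 0.2221]
orientation: [0.452, 3.102, 0.0]
ft_force: [-0.3, 0.1, -0.1]
grip_width: 0.994
gripper_force: 0.0
(array([ 0.66157843, -0.13353307]), 161.32643127441406, [28.97469711303711, 76.26167297363281], array([254.30827068, 216.5764411 ]))
[8.742 7.193 1.971] 3.43 q7 1.47 t 8.0
```

View pics/w6.png

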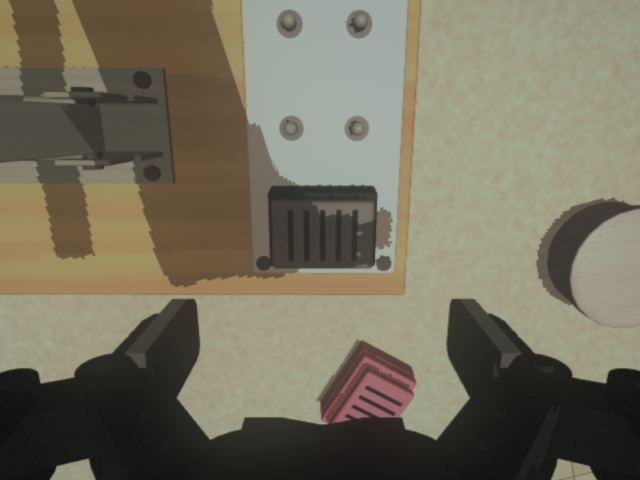

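The plate is seated at (322,228). On to the second plate.

```bash
python3 -m handwheel '85 8.75 7.2 0 3.4; 85 8.75 7.2 0 3.4; 85 8.75 7.2 0 3.4; 85 8.75 7.2 0 3.4; 85 8.75 7.2 0 3.4; 85 8.75 7.2 0 3.4; 85 8.75 7.2 0 3.4; 85 8.75 7.2 0 3.4; 85 8.75 7.2 0 3.4; 85 8.75 7.2 0 3.4'
python3 - <<'E'
from h import *
c=snap("wrist","w7")
k=cover(c,(.4965,.1785),.037,90); print(k,c["image"][int(k[3][1]),int(k[3][0])])
k2=cover(c,(.432,.0575),.037,90); print(k2)
togo((*k[0],.069),np.radians(k[1]))
togo((.4965,.1785,.069),np.radians(70))
E
```

```text
time_s: 9.0
tcp_pos: [0.4959, 0.1774, 0.2173]
orientation: [-0.547, -3.093, 0.003]
ft_force: [-0.1, -0.6, 0.1]
grip_width: 0.997
gripper_force: 0.0
(array([0.47763791, 0.14342957]), 156.77206420898438, [33.07536697387695, 82.51238250732422], array([254.35502959, 224.09171598])) [97 89 76]
(array([0.41782697, 0.08957826]), 24.282623291015625, [73.84370422363281, 139.72158813476562], array([128.18397626, 168.29525223]))
[ 0.198 -1.259  4.95 ] -86.9 q7 0.941 t 9.05
[0.01  0.055 4.948] -0.13 q7 0.941 t 9.05
```

```bash
cat >> h.py <<'E'
def ribs(c,guess,z=.037,win=100):
    """cover centre and y-axis angle from its five dark ribs (adaptive threshold)"""
    g=cv2.cvtColor(c["image"],cv2.COLOR_RGB2GRAY); u,v=proj(c,[guess[0],guess[1],z]); 
    m=cv2.adaptiveThreshold(g,255,cv2.ADAPTIVE_THRESH_MEAN_C,cv2.THRESH_BINARY_INV,21,8)
    out=[]
    for k in cv2.findContours(m,cv2.RETR_LIST,cv2.CHAIN_APPROX_NONE)[0]:
        if len(k)<5: continue
        q=np.array([onz(c,p,z)[:2] for p in k[:,0]])*1000
        (cx,cy),(w,h),a=cv2.minAreaRect(q.astype(np.float32))
        if np.hypot(cx/1e3-guess[0],cy/1e3-guess[1])<.04 and 22<max(w,h)<38 and min(w,h)<6: out.append((cx,cy))
    out=np.array(out); 
    if len(out)<3: return out
    d=np.linalg.svd(out-out.mean(0))[2][0]; o=out[np.argsort(out@d)]
    return out.mean(0)/1e3,np.degrees(np.arctan2(d[1],d[0]))%180,len(out),np.ptp(out@d)
E
python3 - <<'E'
from h import *
c=snap("wrist")
for g in ((.4965,.1785),(.432,.0575)): print(ribs(c,g))
E
```

```text
[]
(array([0.42366152, 0.04843054]), np.float64(90.11512121495319), 5, np.float64(35.99135805015265))
```

View pics/w7.png

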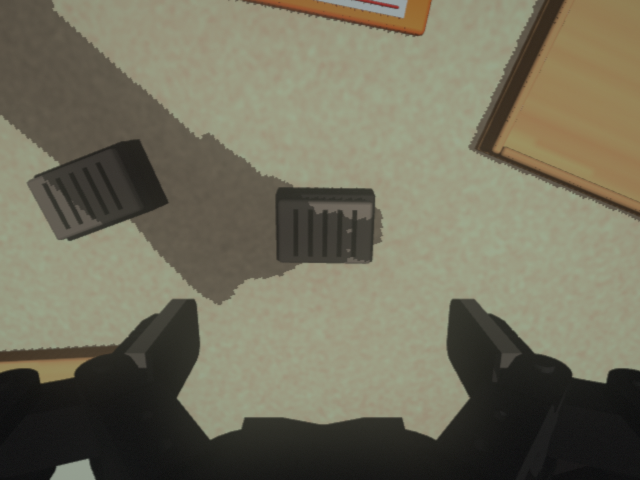

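Plate 1 is at (325,231) with its ribs centred and aligned with the tool. Plate 2 is at (100,188). I'll check the offset and go down.

```bash
python3 - <<'E'
from h import *
c=snap("wrist"); s=r.state()
print(intool(c,[(325.5,232)],s["tcp_pos"][2]-.037,s)*1e3, s["tcp_pos"])
print(ribs(c,(.4965,.1785)), proj(c,(.432,.0575,.037)))
E
python3 -m handwheel '85 0 0.05 1.5 0; 85 0 0.05 3 0; 85 0 0.05 4 0; 85 0 0.05 4.6 0; 85 0 0.05 4.9 0; 85 0 0.05 4.93 0; 85 0 0.05 4.93 0; 40 0 0.05 4.93 0; 40 0 0.05 4.93 0; 40 0 0.05 4.93 0; 40 0 0.05 4.93 0; 40 0 0.05 4.93 0; 40 0 0.05 4 0; 40 0 0.05 2.5 0; 40 0 0.05 1 0; 40 0 0.05 0.7 0; 40 0 0.05 0.7 0' 50
python3 - <<'E'
from h import *
c=snap("wrist","w8"); s=r.state(); print(s["tcp_pos"])
g=cv2.cvtColor(c["image"],cv2.COLOR_RGB2GRAY)
print("col", [(i,int(g[i,340])) for i in range(225,300,3)]); print("bottom",[(i,int(g[i,340])) for i in range(395,430,3)])
E
```

```text
[[  0.93503158   1.91704375 180.79529037]] [0.49660088 0.17710905 0.21779529]
[] [102.1782455  202.56993603]
time_s: 10.85
tcp_pos: [0.4973, 0.1807, 0.1994]
orientation: [0.544, 3.09, 0.005]
ft_force: [-0.3, -0.0, -1.7]
grip_width: 0.737
gripper_force: 55.5
[0.4963222  0.18042462 0.1977831 ]
col [(225, 121), (228, 121), (231, 119), (234, 119), (237, 118), (240, 119), (243, 119), (246, 73), (249, 49), (252, 47), (255, 45), (258, 45), (261, 43), (264, 42), (267, 41), (270, 39), (273, 39), (276, 37), (279, 37), (282, 37), (285, 36), (288, 52), (291, 55), (294, 61), (297, 68)]
bottom [(395, 67), (398, 67), (401, 66), (404, 66), (407, 66), (410, 67), (413, 66), (416, 63), (419, 176), (422, 70), (425, 28), (428, 26)]
```

Run:
```python
from h import *
seat_go((.0014,.0009),0,.120,(.628,-.085),73.4)
```

```text
[-7.191 -6.849  2.591] -3.35 q7 0.956 t 10.9
```

```bash
python3 -m handwheel '40 -7.19 -6.85 0 -3.4; 40 -7.19 -6.85 0 -3.4; 40 -7.19 -6.85 0 -3.4; 40 -7.19 -6.85 0 -3.4; 40 -7.19 -6.85 0 -3.4; 40 -7.19 -6.85 0 -3.4; 40 -7.19 -6.85 0 -3.4; 40 -7.19 -6.85 0 -3.4; 40 -7.19 -6.85 1 -3.4; 40 -7.19 -6.85 2 -3.4; 40 -7.19 -6.85 2.6 -3.4; 40 -7.19 -6.85 2.6 -3.4; 40 -7.19 -6.85 2.6 -3.4'
python3 - <<'E'
from h import *
for i in range(2): seat_go((.0014,.0009),0,.0985,(.628,-.085),73.4); c=snap("wrist","w9")
s=r.state(); z=s["tcp_pos"][2]
jx=np.array([np.sin(np.radians(73.4)),-np.cos(np.radians(73.4))]); a=np.radians(73.4); jy=np.array([np.cos(a),np.sin(a)])
J=np.array([.628,-.085])
# balls at seat -1: hough near predicted
g=cv2.cvtColor(c["image"],cv2.COLOR_RGB2GRAY)
uv=[]
for m in (-1,1):
    u=proj(c,[*(J-.058*jx+.02*m*jy),.039]); x0,y0=max(int(u[0]-45),0),max(int(u[1]-45),0); w=g[y0:int(u[1]+45),x0:int(u[0]+45)]
    h=cv2.HoughCircles(cv2.medianBlur(w,3),cv2.HOUGH_GRADIENT,1,40,param1=60,param2=12,minRadius=16,maxRadius=23)
    print(u.round(1),None if h is None else (h[0]+[x0,y0,0]).round(1).tolist())
    uv.append(h[0][0][:2]+[x0,y0])
q=intool(c,uv,z-.028,s); print("collar->seat target in tool",(q.mean(0)-[.058,0,0])*1e3)
u=331; print([(i,int(g[i,u])) for i in range(236,252,2)], "row", [(i,int(g[246,i])) for i in list(range(222,246,2))+list(range(404,428,2))])
E
```

```text
time_s: 12.2
tcp_pos: [0.628, -0.0848, 0.1182]
orientation: [-0.449, -3.107, -0.001]
ft_force: [-0.0, -0.8, -0.9]
grip_width: 0.739
gripper_force: 55.4
[-0.049 -0.036  0.656] 0.15 q7 1.465 t 12.2
[-0.016 -0.027  0.69 ] 0.12 q7 1.465 t 12.25
[265.5 143.3] [[270.5, 143.5, 19.6]]
[378.8 143.5] [[376.5, 143.5, 19.4]]
collar->seat target in tool [ 1.09334423  0.87811173 91.80749009]
[(236, 139), (238, 138), (240, 138), (242, 138), (244, 137), (246, 84), (248, 58), (250, 57)] row [(222, 134), (224, 134), (226, 134), (228, 134), (230, 133), (232, 101), (234, 76), (236, 77), (238, 77), (240, 77), (242, 77), (244, 77), (404, 122), (406, 122), (408, 121), (410, 122), (412, 122), (414, 186), (416, 214), (418, 214), (420, 214), (422, 214), (424, 215), (426, 214)]
```

```bash
python3 -m handwheel '40 -0.01 0 0.2 0; 40 -0.01 0 0.35 0; 40 -0.01 0 0.5 0; 40 -0.01 0 0.6 0; 40 -0.01 0 0.66 0; 40 -0.01 0 0.66 0; 40 -0.01 0 0.66 0'; python3 -c "
from h import *
print(r.state()['tcp_pos'],r.state()['ft_force'])"
```

```text
time_s: 13.0
tcp_pos: [0.629, -0.0868, 0.0997]
orientation: [-0.453, -3.108, -0.0]
ft_force: [-1.5, 0.6, 4.4]
grip_width: 0.734
gripper_force: 55.9
[ 0.62897018 -0.0867566   0.09971289] [-1.52873278  0.58607035  4.44982186]
```

```bash
python3 -m handwheel '85 0 0 0 0; 85 0 0 0 0; 85 0 0 0 0; 85 0 0 -0.5 0; 85 0 0 -2 0; 85 0 0 -3.5 0; 85 0 0 -3.5 0; 85 0 0 -3.5 0'
python3 - <<'E'
from h import *
togo((.45,.058,.2),np.radians(90))
E
```

```text
time_s: 13.8
tcp_pos: [0.6301, -0.0868, 0.2067]
orientation: [0.452, 3.105, 0.001]
ft_force: [-0.1, 0.2, -0.6]
grip_width: 0.994
gripper_force: 0.0
[7.132 2.914 0.197] -16.58 q7 1.452 t 13.8
```

```bash
python3 -m handwheel '85 7.13 2.91 0 -16.6; 85 7.13 2.91 0 -16.6; 85 7.13 2.91 0 -16.6; 85 7.13 2.91 0 -16.6; 85 7.13 2.91 0 -16.6; 85 7.13 2.91 0 -16.6; 85 7.13 2.91 0 -16.6; 85 7.13 2.91 0 -16.6; 85 7.13 2.91 0 -16.6'
python3 - <<'E'
from h import *
c=snap("wrist","w10"); s=r.state(); print(s["tcp_pos"])
print(ribs(c,(.43,.055)),cover(c,(.43,.055),.037,90))
g=cv2.cvtColor(c["image"],cv2.COLOR_RGB2GRAY); u,v=proj(c,(.43,.0545,.037)); print(u,v)
togo((.43,.055,.069),np.radians(90))
E
```

```text
time_s: 14.7
tcp_pos: [0.4503, 0.0571, 0.2042]
orientation: [0.003, 3.141, -0.001]
ft_force: [0.5, -0.2, 0.1]
grip_width: 0.995
gripper_force: 0.0
[0.45019913 0.05710263 0.2041663 ]
(array([0.42396638, 0.04455042]), np.float64(89.91531300730108), 4, np.float64(27.36752124663238)) (array([0.42370813, 0.03546654]), 176.51436614990234, [64.784423828125, 86.62129211425781], array([263.76448598, 199.04859813]))
317.73664579904647 204.75359314312186
[ 0.676 -0.07   4.505] -0.1 q7 1.395 t 14.75
```

View pics/w10.png

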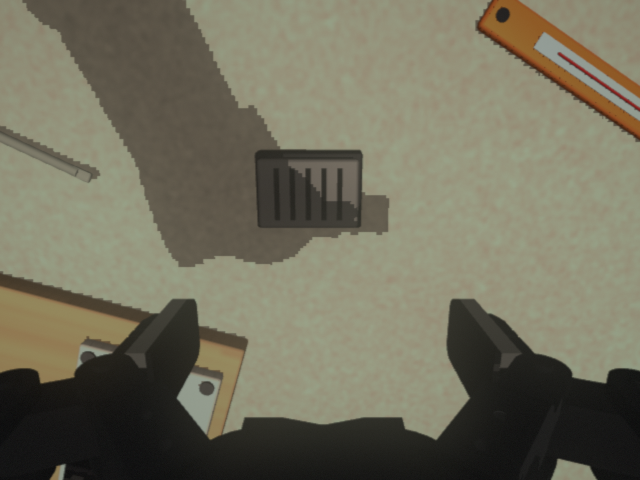

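Plate 2 has ribs centred at (308,194), i.e. about (0.424,0.049), so it was shifted about 1 cm since the start. I'll grasp it there.

```bash
python3 -m handwheel '85 0.73 -0.27 1.5 0; 85 0.73 -0.27 3 0; 85 0.73 -0.27 4 0; 85 0.73 -0.27 4.4 0; 85 0.73 -0.27 4.5 0; 85 0.73 -0.27 4.5 0; 85 0.73 -0.27 4.5 0' 
python3 -c "
from h import *
s=r.state(); c=snap('wrist','w11'); g=cv2.cvtColor(c['image'],cv2.COLOR_RGB2GRAY)
print([(i,int(g[340,i])) for i in range(196,460,6)])"
```

```text
time_s: 15.45
tcp_pos: [0.4285, 0.0489, 0.0698]
orientation: [-0.002, -3.137, 0.003]
ft_force: [0.0, -0.9, -0.1]
grip_width: 0.998
gripper_force: 0.0
[(196, 34), (202, 114), (208, 116), (214, 114), (220, 66), (226, 70), (232, 69), (238, 70), (244, 69), (250, 51), (256, 37), (262, 68), (268, 69), (274, 68), (280, 68), (286, 34), (292, 34), (298, 68), (304, 68), (310, 68), (316, 50), (322, 32), (328, 67), (334, 67), (340, 67), (346, 68), (352, 33), (358, 36), (364, 69), (370, 69), (376, 69), (382, 48), (388, 39), (394, 69), (400, 71), (406, 72), (412, 71), (418, 72), (424, 74), (430, 198), (436, 196), (442, 196), (448, 48), (454, 44)]
```

Plate spans u 218–428 between the pads (196–448). Closing.

```bash
python3 -m handwheel '40 0 0 0 0; 40 0 0 0 0; 40 0 0 0 0; 40 0 0 0 0; 40 0 0 0 0; 40 0 0 -1 0; 40 0 0 -2.4 0; 40 0 0 -3.5 0; 40 0 0 -4.3 0; 40 0 0 -4.3 0; 40 0 0 -4.3 0' 50
python3 - <<'E'
from h import *
c=snap("wrist","w12"); s=r.state()
g=cv2.cvtColor(c["image"],cv2.COLOR_RGB2GRAY)
print([(i,int(g[i,300])) for i in range(215,300,3)],[(i,int(g[i,340])) for i in range(385,425,3)])
seat_go((.005,.0009),-1,.2,(.628,-.085))
E
```

```text
time_s: 16.6
tcp_pos: [0.428, 0.0496, 0.1995]
orientation: [0.0, -3.137, 0.003]
ft_force: [-0.3, -0.7, -1.1]
grip_width: 0.739
gripper_force: 55.7
[(215, 120), (218, 117), (221, 115), (224, 116), (227, 114), (230, 115), (233, 115), (236, 115), (239, 42), (242, 40), (245, 39), (248, 36), (251, 36), (254, 35), (257, 37), (260, 36), (263, 36), (266, 35), (269, 35), (272, 34), (275, 34), (278, 51), (281, 54), (284, 62), (287, 66), (290, 67), (293, 67), (296, 68), (299, 68)] [(385, 68), (388, 68), (391, 69), (394, 68), (397, 69), (400, 68), (403, 68), (406, 69), (409, 66), (412, 194), (415, 196), (418, 193), (421, 141), (424, 36)]
[-4.978 -4.012 -0.063] 16.63 q7 0.877 t 16.65
```

```bash
python3 -m handwheel '40 -4.95 -4 0 16.6; 40 -4.95 -4 0 16.6; 40 -4.95 -4 0 16.6; 40 -4.95 -4 0 16.6; 40 -4.95 -4 0 16.6; 40 -4.95 -4 0 16.6; 40 -4.95 -4 0 16.6; 40 -4.95 -4 1 16.6; 40 -4.95 -4 2 16.6; 40 -4.95 -4 2.6 16.6; 40 -4.95 -4 2.6 16.6; 40 -4.95 -4 2.6 16.6'
python3 - <<'E'
from h import *
for i in range(3): seat_go((.0043,.0009),-1,.0985,(.628,-.085)); c=snap("wrist","w13")
s=r.state(); print(s["tcp_pos"])
# white jig-plate end edge (-x end) and side edges
g=cv2.cvtColor(c["image"],cv2.COLOR_RGB2GRAY)
for u in (250,300,350,400): print(u,[(i,int(g[i,u])) for i in range(130,244,6)])
for v in (225,): print(v,[(i,int(g[v,i])) for i in list(range(180,220,3))+list(range(420,470,3))])
E
```

```text
time_s: 17.85
tcp_pos: [0.5754, -0.0689, 0.1209]
orientation: [-0.448, -3.103, 0.004]
ft_force: [0.3, 0.6, -0.9]
grip_width: 0.738
gripper_force: 55.7
[-0.047 -0.042  0.745] 0.15 q7 0.893 t 17.85
[-0.019 -0.04   0.769] 0.13 q7 0.893 t 17.9
[ 0.001 -0.035  0.783] 0.1 q7 0.893 t 17.95
[ 0.57687587 -0.06976157  0.12215916]
250 [(130, 206), (136, 139), (142, 187), (148, 188), (154, 189), (160, 189), (166, 187), (172, 184), (178, 186), (184, 120), (190, 123), (196, 137), (202, 137), (208, 136), (214, 135), (220, 135), (226, 133), (232, 134), (238, 67)]
300 [(130, 207), (136, 137), (142, 188), (148, 190), (154, 190), (160, 191), (166, 190), (172, 189), (178, 189), (184, 188), (190, 166), (196, 213), (202, 213), (208, 158), (214, 139), (220, 137), (226, 136), (232, 135), (238, 71)]
350 [(130, 206), (136, 117), (142, 180), (148, 187), (154, 190), (160, 192), (166, 191), (172, 189), (178, 190), (184, 189), (190, 160), (196, 215), (202, 215), (208, 215), (214, 213), (220, 213), (226, 138), (232, 137), (238, 68)]
400 [(130, 204), (136, 174), (142, 179), (148, 187), (154, 191), (160, 194), (166, 191), (172, 189), (178, 191), (184, 190), (190, 153), (196, 215), (202, 215), (208, 215), (214, 214), (220, 215), (226, 214), (232, 214), (238, 84)]
225 [(180, 107), (183, 107), (186, 107), (189, 106), (192, 107), (195, 108), (198, 107), (201, 108), (204, 108), (207, 114), (210, 131), (213, 132), (216, 132), (219, 132), (420, 215), (423, 214), (426, 215), (429, 215), (432, 215), (435, 215), (438, 214), (441, 181), (444, 186), (447, 186), (450, 186), (453, 185), (456, 164), (459, 208), (462, 207), (465, 208), (468, 209)]
```

Run:
```python
from h import *
c=snap("wrist"); s=r.state(); z=s["tcp_pos"][2]
q=intool(c,[(300,189.5),(350,189.5),(207.5,225),(441,225)],z-.028,s)*1e3; print(q, "seat tool", q[:2,0].mean()-37, q[2:,1].mean())
print("plate",intool(c,[(300,238),(400,238.5)],.070,s)*1e3)
```

```text
[[ 40.53992954  -8.45501466  94.15808978]
 [ 40.54234625  11.38219682  94.15808978]
 [ 26.06506332 -46.17758236  94.15808978]
 [ 26.071557    48.55717867  94.15808978]] seat tool 3.541137892643107 1.1897981520795646
plate [[27.15861081 -7.37985126 70.        ]
 [26.97935105 27.54363535 70.        ]]
```

```bash
python3 -m handwheel '40 -0.015 0 0.2 0; 40 -0.015 0 0.35 0; 40 -0.015 0 0.5 0; 40 -0.015 0 0.6 0; 40 -0.015 0 0.7 0; 40 -0.015 0 0.74 0; 40 -0.015 0 0.74 0'; python3 -c "
from h import *
print(r.state()['tcp_pos'],r.state()['ft_force'])"
```

```text
time_s: 18.75
tcp_pos: [0.5766, -0.0704, 0.0988]
orientation: [-0.452, -3.104, 0.004]
ft_force: [-1.3, 0.4, 1.0]
grip_width: 0.734
gripper_force: 55.7
[ 0.57655967 -0.0704041   0.0987562 ] [-1.27695379  0.35993208  1.04586492]
```

```bash
python3 -m handwheel '85 0 0 0 0; 85 0 0 0 0; 85 0 0 0 0; 85 0 0 -0.5 0; 85 0 0 -2 0; 85 0 0 -4 0; 85 0 0 -6 0; 85 0 0 -8 0; 85 0 0 -8 0; 85 0 0 -8 0'
python3 - <<'E'
from h import *
J=np.array([.628,-.085]); a=np.radians(73.4); jy=np.array([np.cos(a),np.sin(a)])
g=J-.2084*jy; print(g)
togo((*g,.34),a-np.pi/2); c=snap("wrist","w14")
s=r.state(); print(s["tcp_pos"], ribs(c,(.5745,-.069),.065), ribs(c,(.628,-.085),.065), ribs(c,(.684,-.102),.065))
E
```

```text
time_s: 19.75
tcp_pos: [0.5803, -0.0694, 0.3453]
orientation: [0.452, 3.102, -0.003]
ft_force: [-0.1, -0.2, 0.3]
grip_width: 0.994
gripper_force: 0.0
[ 0.56846254 -0.28471442]
[-1.666 -6.991  0.196] -89.97 q7 1.077 t 19.75
[ 0.57888039 -0.06975499  0.34242825] [] (array([ 0.62815308, -0.08633573]), np.float64(73.4228127912989), 5, np.float64(36.255954980198325)) []
```

```bash
python3 -m handwheel '85 -1.67 -7 0 -90; 85 -1.67 -7 0 -90; 85 -1.67 -7 0 -90; 85 -1.67 -7 0 -90; 85 -1.67 -7 0 -90; 85 -1.67 -7 0 -90; 85 -1.67 -7 0 -90; 85 -1.67 -7 0 -90; 85 -1.67 -7 0 -90; 85 -1.67 -7 0 -90; 85 -1.67 -7 0 -90; 85 -1.67 -7 0 -90; 85 -1.67 -7 0 -90; 85 -1.67 -7 0 -90; 85 -1.67 -7 0 -90' 40
python3 - <<'E'
from h import *
J=np.array([.628,-.085]); a=np.radians(73.4); jy=np.array([np.cos(a),np.sin(a)])
togo((*(J-.2084*jy),.257),a-np.pi/2); c=snap("wrist","w15")
for X in ([*(J-.2084*jy),.203],[*(J-.208*jy),.232],[*(J-.21*jy),.093]): print(proj(c,X))
E
```

```text
time_s: 21.3
tcp_pos: [0.5659, -0.2854, 0.339]
orientation: [1.874, -2.514, -0.003]
ft_force: [-0.7, -0.1, -0.6]
grip_width: 0.997
gripper_force: 0.0
[-0.056 -0.088  2.733] 0.01 q7 2.79 t 21.3
[317.59306223 257.85395737]
[317.15205164 278.26444181]
[318.57205485 212.4266799 ]
```

View pics/w15.png

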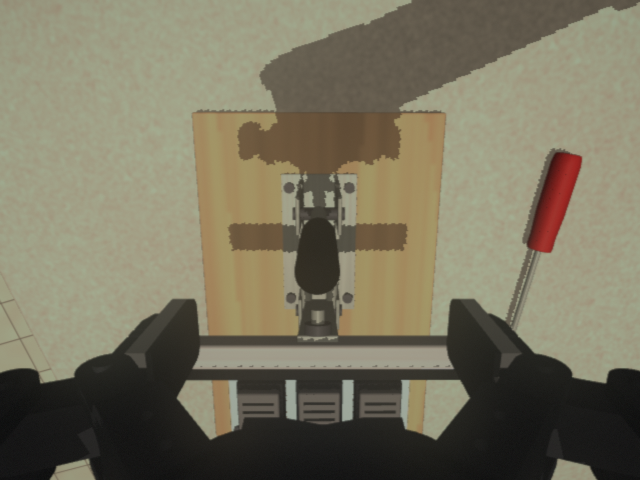

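The lever grip is at (318,255), matching the prediction, and three plates sit in a row at (261,400), (319,405) and (380,400). I'll descend and grip the lever.

```bash
python3 -m handwheel '85 -0.05 -0.06 1 0; 85 -0.05 -0.06 2 0; 85 -0.05 -0.06 2.6 0; 85 -0.05 -0.06 2.73 0; 85 -0.05 -0.06 2.73 0; 8 -0.05 -0.06 2.73 0; 8 -0.05 -0.06 2.73 0; 8 -0.05 -0.06 2.73 0; 8 -0.05 -0.06 2.73 0; 8 -0.05 -0.06 2.73 0; 8 -0.05 -0.06 2.73 0; 8 -0.05 -0.06 2.73 0; 8 -0.05 -0.06 2.73 0; 8 -0.05 -0.06 2.73 0' 40
python3 - <<'E'
from h import *
s=r.state(); print(s["tcp_pos"],s["joint_pos"].round(2),s["ft_force"])
q0=0
# arc offsets in tool units: tool x = -jig y, tool z = down
for q in np.arange(0,1.75,.1):
    y=.110*np.cos(1.556+q)-.110*np.cos(1.556); z=.110*np.sin(1.556+q)-.110*np.sin(1.556); print(round(q,2),round(-y/.03,2),round(-z/.03,2))
E
```

```text
time_s: 22.75
tcp_pos: [0.5686, -0.285, 0.258]
orientation: [1.876, -2.515, 0.001]
ft_force: [0.9, -1.1, 4.6]
grip_width: 0.246
gripper_force: 40.0
[ 0.56858514 -0.2850373   0.25804154] [ 0.92  0.65 -0.79  1.83  0.58  0.91  2.71] [ 0.88921971 -1.13229077  4.63323014]
0.0 -0.0 -0.0
0.1 0.37 0.01
0.2 0.73 0.06
0.3 1.09 0.15
0.4 1.43 0.27
0.5 1.76 0.42
0.6 2.08 0.61
0.7 2.37 0.83
0.8 2.65 1.07
0.9 2.89 1.34
1.0 3.11 1.64
1.1 3.3 1.95
1.2 3.45 2.29
1.3 3.57 2.63
1.4 3.66 2.99
1.5 3.71 3.35
1.6 3.72 3.72
1.7 3.7 4.08
```

```bash
python3 -m handwheel '8 0.37 0 0.01 0; 8 0.73 0 0.06 0; 8 1.09 0 0.15 0; 8 1.43 0 0.27 0; 8 1.76 0 0.42 0; 8 2.08 0 0.61 0; 8 2.37 0 0.83 0; 8 2.65 0 1.07 0; 8 2.65 0 1.07 0; 8 2.65 0 1.07 0' 40
python3 - <<'E'
from h import *
s=r.state(); print(s["tcp_pos"],s["joint_pos"].round(2),s["ft_force"],s["wrist_torque"])
E
```

```text
time_s: 23.75
tcp_pos: [0.5454, -0.3621, 0.2244]
orientation: [1.875, -2.517, -0.001]
ft_force: [4.6, -1.8, -1.0]
grip_width: 0.247
gripper_force: 40.1
[ 0.54538831 -0.36211937  0.22436312] [ 1.01  0.71 -0.76  1.81  0.62  0.88  2.81] [ 4.6422642  -1.80125805 -1.0097433 ] [-0.14150521 -1.09218819 -0.060674  ]
```

```bash
python3 -m handwheel '8 0.24 0 0.27 0; 8 0.46 0 0.57 0; 8 0.65 0 0.88 0; 8 0.8 0 1.22 0; 8 0.92 0 1.56 0; 8 0.97 0 1.74 0; 8 1.01 0 1.92 0; 8 1.03 0 2.1 0; 8 1.06 0 2.28 0; 8 1.07 0 2.46 0; 8 1.07 0 2.65 0; 8 1.07 0 2.7 0; 8 1.07 0 2.7 0; 8 1.07 0 2.7 0' 60
python3 - <<'E'
from h import *
s=r.state(); print(s["tcp_pos"],s["joint_pos"].round(2),s["ft_force"],s["wrist_torque"])
snap("side","s3");
E
```

```text
time_s: 25.15
tcp_pos: [0.5362, -0.3926, 0.1444]
orientation: [1.876, -2.514, 0.001]
ft_force: [5.4, -1.2, 2.5]
grip_width: 0.239
gripper_force: 58.7
[ 0.536195   -0.39258856  0.14439527] [ 1.01  0.81 -0.68  1.82  0.72  0.77  2.79] [ 5.44209049 -1.22867749  2.54074907] [ 0.01500669 -1.16170987  0.04281821]
```

```bash
python3 -m handwheel '8 0 0 0.1 0; 8 0 0 0.15 0; 8 0 0 0.15 0; 8 0 0 0.15 0'
python3 - <<'E'
from h import *
c=snap("side","s3"); im=c["image"]
cv2.imwrite("pics/s3c.png",cv2.resize(im[230:430,300:500,::-1],None,fx=3,fy=3,interpolation=cv2.INTER_CUBIC))
E
```

```text
time_s: 25.6
tcp_pos: [0.5363, -0.3924, 0.1398]
orientation: [1.876, -2.516, 0.0]
ft_force: [5.0, -1.7, 2.1]
grip_width: 0.24
gripper_force: 58.7
```

View pics/s3c.png

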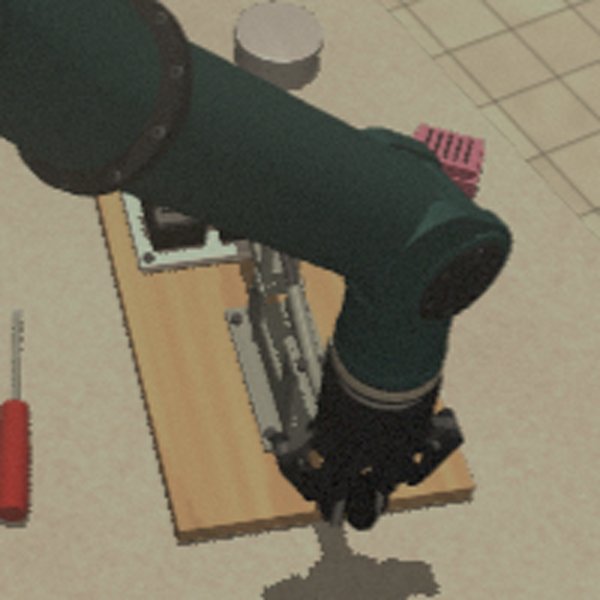

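The side crop shows the gripper on the lowered lever at (355,500); the bar is hidden by the arm. There has been no stop force yet, so I'll press on.

```bash
python3 -m handwheel '8 0 0 0.08 0; 8 0 0 0.08 0; 8 0 0 0.08 0'; python3 -m handwheel '8 0 0 0.08 0; 8 0 0 0.08 0; 8 0 0 0.08 0'; python3 -c "
from h import *
s=r.state();print(s['wrist_torque'],s['joint_pos'].round(2),s['tau'].round(1)); snap('side','s4'); snap('top','t4'); snap('wrist','w16')"
```

```text
time_s: 25.95
tcp_pos: [0.5364, -0.3922, 0.1373]
orientation: [1.877, -2.515, 0.0]
ft_force: [6.5, -2.2, 1.2]
grip_width: 0.241
gripper_force: 58.7
time_s: 26.25
tcp_pos: [0.5365, -0.3921, 0.1368]
orientation: [1.875, -2.515, 0.001]
ft_force: [2.8, -1.0, 11.6]
grip_width: 0.241
gripper_force: 59.6
[ 0.3024534  -0.63266346 -0.10743189] [ 1.    0.82 -0.68  1.83  0.73  0.76  2.78] [  0.7 -47.3  -6.7  -8.5   0.3   0.8   0.1]
```

Run:
```python
import cv2,numpy as np
t=cv2.imread("pics/t4.png")[140:300,350:560]; w=cv2.imread("pics/w16.png"); s=cv2.imread("pics/s4.png")[270:410,320:490]
A=cv2.resize(w,(400,300)); B=cv2.resize(t,(400,300),interpolation=cv2.INTER_CUBIC); C=cv2.resize(s,(400,300),interpolation=cv2.INTER_CUBIC); D=cv2.resize(w[220:460,170:470],(400,300),interpolation=cv2.INTER_CUBIC)
cv2.imwrite("pics/comp1.png",np.vstack([np.hstack([A,B]),np.hstack([C,D])]))
```

```text
(no output)
```

View pics/comp1.png

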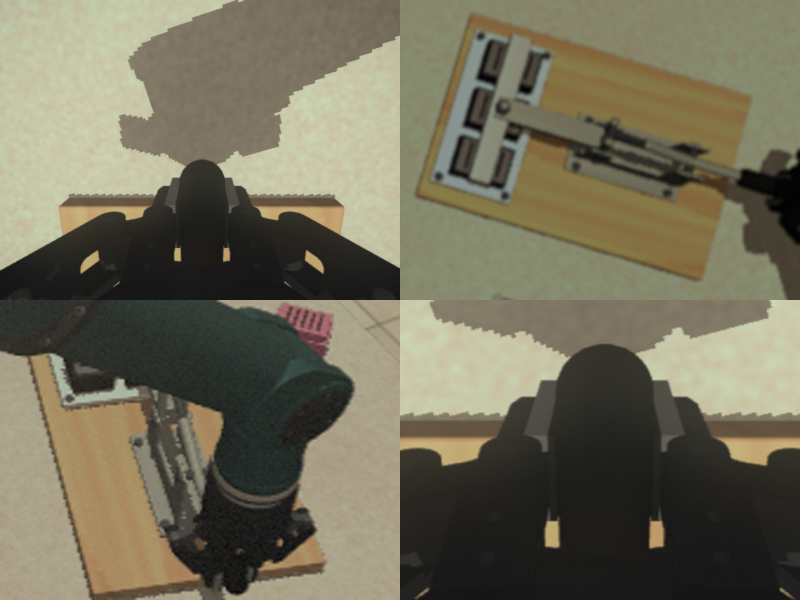

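The composite shows the bar lying down across all three covers, and the lever is about level with its end at wrist (323,254). Next I'll release and press with closed fingertips on top, which also measures the lever's height.

```bash
python3 -m handwheel '85 0 0 0 0; 85 0 0 0 0; 85 0 0 0 0; 85 0 0 0 0; 85 0 0 -1 0; 85 0 0 -2 0; 0 0 0 -2 0; 0 0 0 -2 0; 0 0 0 -2 0; 0 0 0 -2 0; 0 0 0 -2 0; 0 0 0 -2 0; 0 0 0 -2 0; 0 0 0 -2 0; 0 0 0 -2 0; 0 0 0 -2 0' 40
python3 -c "
from h import *
togo((.536,-.392,.177))"
```

```text
time_s: 28.0
tcp_pos: [0.5356, -0.3918, 0.1953]
orientation: [1.875, -2.514, -0.002]
ft_force: [-0.4, 0.3, 0.2]
grip_width: 0.003
gripper_force: 0.0
[-0.    -0.015  0.61 ] q7 2.836 t 28.0
```

```bash
python3 -m handwheel '0 0 0 0.3 0; 0 0 0 0.5 0; 0 0 0 0.6 0; 0 0 0 0.6 0'; python3 -m handwheel '0 0 0 0.07 0; 0 0 0 0.07 0; 0 0 0 0.07 0';python3 -m handwheel '0 0 0 0.07 0; 0 0 0 0.07 0; 0 0 0 0.07 0';python3 -m handwheel '0 0 0 0.07 0; 0 0 0 0.07 0; 0 0 0 0.07 0'
```

```text
time_s: 28.4
tcp_pos: [0.535, -0.3917, 0.1762]
orientation: [1.875, -2.514, -0.005]
ft_force: [0.7, -0.2, -0.5]
grip_width: 0.004
gripper_force: 0.0
time_s: 28.7
tcp_pos: [0.5356, -0.3919, 0.1753]
orientation: [1.875, -2.514, -0.002]
ft_force: [0.1, 0.4, -0.7]
grip_width: -0.001
gripper_force: 0.0
time_s: 29.0
tcp_pos: [0.5359, -0.3919, 0.1746]
orientation: [1.875, -2.514, -0.001]
ft_force: [-1.8, 1.1, 7.7]
grip_width: 0.003
gripper_force: 3.7
time_s: 29.3
tcp_pos: [0.536, -0.3918, 0.1743]
orientation: [1.874, -2.513, 0.0]
ft_force: [-5.8, 1.3, 17.2]
grip_width: 0.002
gripper_force: 8.6
```

It is locked: contact at TCP z 0.1746, exactly the level lever's height, and stiff. Now I'll regrip and swing back.

```bash
python3 -m handwheel '0 0 0 -1 0; 85 0 0 -1 0; 85 0 0 -1 0; 85 0 0 -1 0; 85 0 0 -1 0; 85 0 0 -1 0; 85 0 0 -1 0; 85 0 0 -1 0; 85 0 0 0 0; 85 0 0 0.7 0; 85 0 0 1.04 0; 85 0 0 1.04 0; 5 0 0 1.04 0; 5 0 0 1.04 0; 5 0 0 1.04 0; 5 0 0 1.04 0; 5 0 0 1.04 0; 5 0 0 1.04 0; 5 0 0 1.04 0; 5 0 0 1.04 0' 80
python3 - <<'E'
import numpy as np
f=lambda q:(-.110*np.cos(1.556+q)/.03,-.110*np.sin(1.556+q)/.03)
x0,z0=f(1.6)
for q in (1.5,1.4,1.3,1.2,1.1,1.0,.9,.8,.7,.6,.5,.4,.3,.2,.1,0,-.04): x,z=f(q); print(q,round(x-x0,2),round(z-z0,2))
E
```

```text
time_s: 31.3
tcp_pos: [0.5364, -0.3923, 0.1407]
orientation: [1.876, -2.515, 0.001]
ft_force: [1.4, -1.6, 6.5]
grip_width: 0.238
gripper_force: 78.3
1.5 -0.01 -0.37
1.4 -0.06 -0.73
1.3 -0.15 -1.09
1.2 -0.27 -1.43
1.1 -0.42 -1.76
1.0 -0.61 -2.08
0.9 -0.83 -2.37
0.8 -1.07 -2.65
0.7 -1.35 -2.89
0.6 -1.64 -3.11
0.5 -1.96 -3.3
0.4 -2.29 -3.45
0.3 -2.63 -3.57
0.2 -2.99 -3.66
0.1 -3.35 -3.71
0 -3.72 -3.72
-0.04 -3.87 -3.71
```

```bash
python3 -m handwheel '5 -0.01 0 -0.2 0; 5 -0.01 0 -0.37 0; 5 -0.06 0 -0.73 0; 5 -0.15 0 -1.09 0; 5 -0.27 0 -1.43 0; 5 -0.42 0 -1.76 0; 5 -0.61 0 -2.08 0; 5 -0.83 0 -2.37 0; 5 -1.07 0 -2.65 0; 5 -1.35 0 -2.89 0; 5 -1.64 0 -3.11 0; 5 -1.96 0 -3.3 0; 5 -2.29 0 -3.45 0; 5 -2.63 0 -3.57 0; 5 -2.99 0 -3.66 0; 5 -3.35 0 -3.71 0; 5 -3.72 0 -3.72 0; 5 -3.85 0 -3.72 0; 5 -3.85 0 -3.72 0; 5 -3.85 0 -3.72 0' 80
python3 - <<'E'
from h import *
c=snap("top"); J=np.array([.628,-.085]); a=np.radians(73.4); jy=np.array([np.cos(a),np.sin(a)]); jx=np.array([jy[1],-jy[0]])
s=r.state(); print(s["tcp_pos"], (s["tcp_pos"][:2]-J)@jy, s["ft_force"]@np.array([*jy,0]))
E
```

```text
time_s: 33.3
tcp_pos: [0.5685, -0.2816, 0.2509]
orientation: [1.874, -2.514, -0.002]
ft_force: [0.4, -0.2, -0.2]
grip_width: 0.054
gripper_force: 0.0
[ 0.56846536 -0.28181083  0.25081787] -0.20561661835269304 0.5884313783727804
```

The gripper slipped off the lever. I'll back away and measure the clamp's state.

```bash
python3 -m handwheel '5 0 0 -3 0; 5 0 0 -4 0; 5 0 0 -4 0; 5 -12 0 -4 0; 5 -12 0 -4 0; 5 -12 0 -4 0; 5 -12 0 -4 0; 5 -12 0 -4 0; 5 -12 0 -4 0; 5 -12 0 -4 0; 5 -12 0 -4 0; 5 -12 0 -4 0; 5 -12 0 -4 0; 5 -12 0 -4 0'
python3 - <<'E'
from h import *
c=snap("top","t5"); cs=snap("side","s5")
a0=cv2.imread("pics/top0.png",0); a4=cv2.imread("pics/t4.png",0); a5=cv2.imread("pics/t5.png",0); s0=cv2.imread("pics/side0.png",0); s5=cv2.imread("pics/s5.png",0); s4=cv2.imread("pics/s4.png",0)
reg=(slice(140,300),slice(430,560)); print("top vs open",cv2.absdiff(a0,a5)[reg].mean(),"vs locked",cv2.absdiff(a4,a5)[reg].mean())
J=np.array([.628,-.085]); a=np.radians(73.4); jy=np.array([np.cos(a),np.sin(a)])
for q in (0,.3,.6,.9,1.2,1.4,1.6):
    v=[]
    for L in (.10,.12,.135):
        X=[*(J+(-.21+L*np.cos(1.556+q))*jy),.093+L*np.sin(1.556+q)]
        u=proj(c,X).astype(int); w=proj(cs,X).astype(int); v.append((tuple(u),int(a5[u[1],u[0]]),int(a0[u[1],u[0]]),tuple(w),int(s5[w[1],w[0]]),int(s0[w[1],w[0]])))
    print(q,v)
E
```

```text
time_s: 34.75
tcp_pos: [0.6722, 0.0607, 0.3692]
orientation: [1.868, -2.516, -0.001]
ft_force: [0.3, 0.5, -0.4]
grip_width: 0.056
gripper_force: 0.0
top vs open 66.64052884615384 vs locked 61.87504807692308
0 [((np.int64(524), np.int64(219)), 46, 1, (np.int64(407), np.int64(322)), 129, 28), ((np.int64(529), np.int64(217)), 47, 7, (np.int64(408), np.int64(316)), 133, 29), ((np.int64(533), np.int64(216)), 54, 10, (np.int64(409), np.int64(311)), 96, 37)]
0.3 [((np.int64(539), np.int64(224)), 52, 133, (np.int64(411), np.int64(334)), 134, 56), ((np.int64(547), np.int64(223)), 54, 134, (np.int64(413), np.int64(331)), 133, 117), ((np.int64(554), np.int64(223)), 55, 134, (np.int64(414), np.int64(328)), 135, 116)]
0.6 [((np.int64(549), np.int64(229)), 55, 132, (np.int64(414), np.int64(348)), 129, 116), ((np.int64(560), np.int64(229)), 55, 134, (np.int64(416), np.int64(348)), 131, 115), ((np.int64(568), np.int64(230)), 55, 137, (np.int64(418), np.int64(347)), 134, 115)]
0.9 [((np.int64(555), np.int64(233)), 56, 131, (np.int64(416), np.int64(363)), 135, 120), ((np.int64(567), np.int64(235)), 56
[... 205 characters left out ...]
4(376)), 34, 64), ((np.int64(567), np.int64(239)), 55, 135, (np.int64(419), np.int64(381)), 32, 121), ((np.int64(575), np.int64(241)), 57, 132, (np.int64(422), np.int64(386)), 87, 119)]
1.4 [((np.int64(553), np.int64(238)), 52, 137, (np.int64(416), np.int64(383)), 26, 118), ((np.int64(564), np.int64(241)), 55, 136, (np.int64(419), np.int64(390)), 32, 119), ((np.int64(571), np.int64(243)), 55, 135, (np.int64(421), np.int64(396)), 28, 118)]
1.6 [((np.int64(549), np.int64(239)), 47, 135, (np.int64(415), np.int64(389)), 29, 116), ((np.int64(558), np.int64(242)), 53, 132, (np.int64(418), np.int64(397)), 29, 121), ((np.int64(565), np.int64(244)), 55, 136, (np.int64(420), np.int64(404)), 152, 131)]
```

```bash
cat > fit.py <<'E'
from h import *
J=np.array([.628,-.085]); a=np.radians(73.4); jy=np.array([np.cos(a),np.sin(a)])
def lever(cs,g,thr=60):
    best=[]
    obs=(g<thr).astype(np.uint8)
    for q in np.arange(-.1,1.75,.02):
        m=np.zeros_like(g); P=lambda L:proj(cs,[*(J+(-.21+L*np.cos(1.556+q))*jy),.093+L*np.sin(1.556+q)])
        A,B=P(.075),P(.128); d=cs["world_to_cam"]@[*(J-.25*jy),.12,1]; w=575*.022/d[2]
        cv2.line(m,tuple(np.round(A).astype(int).tolist()),tuple(np.round(B).astype(int).tolist()),1,int(round(w)))
        ring=cv2.dilate(m,np.ones((9,9),np.uint8))-m
        best.append((obs[m>0].mean()-obs[ring>0].mean(),round(q,2)))
    return sorted(best)[::-1][:5]
E
python3 - <<'E'
from fit import *
cs=snap("side"); print(lever(cs,cv2.cvtColor(cs["image"],cv2.COLOR_RGB2GRAY)))
print("check open",lever(cs,cv2.imread("pics/side0.png",0)))
E
```

```text
[(np.float64(0.7569742489270386), np.float64(1.5)), (np.float64(0.7396288209606987), np.float64(1.48)), (np.float64(0.7396288209606987), np.float64(1.46)), (np.float64(0.7137625017608114), np.float64(1.44)), (np.float64(0.7137625017608114), np.float64(1.42))]
check open [(np.float64(0.660781660104987), np.float64(0.04)), (np.float64(0.6590425531914894), np.float64(0.06)), (np.float64(0.6581774934383202), np.float64(0.02)), (np.float64(0.6346084770114943), np.float64(0.0)), (np.float64(0.5942686721991701), np.float64(0.08))]
```

```bash
python3 -m handwheel '85 12 0 0 0; 85 12 0 0 0; 85 12 0 0 0; 85 12 0 0 0; 85 12 0 0 0; 85 12 0 0 0; 85 12 0 0 0; 85 12 0 0 0; 85 15.9 0 0 0; 85 15.9 0 0 0; 85 15.9 0 0 0; 85 15.9 0 0 0; 85 15.9 0 0 0' 120
python3 -c "
from h import *
togo((.5362,-.3923,.143),np.radians(-16.6))"
```

```text
time_s: 36.2
tcp_pos: [0.5362, -0.3919, 0.3714]
orientation: [1.876, -2.515, -0.004]
ft_force: [1.0, 0.9, 0.7]
grip_width: 0.989
gripper_force: 0.0
[-2.000e-03 -3.800e-02  7.612e+00] 0.03 q7 2.984 t 36.2
```

```bash
python3 -m handwheel '85 0 0 1.5 0; 85 0 0 3 0; 85 0 0 4.5 0; 85 0 0 6 0; 85 0 0 7 0; 85 0 0 7.5 0; 85 0 0 7.55 0; 85 0 0 7.55 0; 5 0 0 7.55 0; 5 0 0 7.55 0; 5 0 0 7.55 0; 5 0 0 7.55 0; 5 0 0 7.55 0; 5 0 0 7.55 0; 5 0 0 7.55 0; 5 0 0 7.55 0; 5 0 0 7.55 0' 120
python3 -m handwheel '5 0 0 -0.05 0; 5 0 0 -0.1 0; 5 0 0 -0.1 0'; python3 -m handwheel '5 0 0 -0.1 0; 5 0 0 -0.1 0; 5 0 0 -0.1 0'; python3 -m handwheel '5 0 0 -0.1 0; 5 0 0 -0.1 0; 5 0 0 -0.1 0'
python3 -c "
from fit import *
cs=snap('side','s6'); print(lever(cs,cv2.cvtColor(cs['image'],cv2.COLOR_RGB2GRAY))[:2])"
```

```text
time_s: 37.9
tcp_pos: [0.5358, -0.394, 0.1453]
orientation: [1.875, -2.515, 0.001]
ft_force: [3.8, -2.2, 2.3]
grip_width: 0.231
gripper_force: 116.9
time_s: 38.2
tcp_pos: [0.5359, -0.3936, 0.1478]
orientation: [1.876, -2.515, 0.0]
ft_force: [5.1, -1.7, -0.5]
grip_width: 0.229
gripper_force: 117.1
time_s: 38.5
tcp_pos: [0.536, -0.3933, 0.1501]
orientation: [1.877, -2.515, -0.0]
ft_force: [6.6, -1.2, -4.7]
grip_width: 0.229
gripper_force: 117.3
time_s: 38.8
tcp_pos: [0.5361, -0.393, 0.1525]
orientation: [1.878, -2.515, -0.001]
ft_force: [7.9, -1.1, -8.9]
grip_width: 0.231
gripper_force: 117.4
[(np.float64(0.28289899985913514), np.float64(1.44)), (np.float64(0.28289899985913514), np.float64(1.42))]
```

```bash
for i in 1 2 3; do python3 -m handwheel '5 -0.005 0 -0.07 0; 5 -0.005 0 -0.14 0; 5 -0.005 0 -0.14 0' | egrep 'tcp|ft|width'; done
```

```text
tcp_pos: [0.536, -0.3935, 0.157]
ft_force: [5.9, -2.4, -4.9]
grip_width: 0.232
tcp_pos: [0.536, -0.3933, 0.1615]
ft_force: [5.9, -3.5, -4.6]
grip_width: 0.228
tcp_pos: [0.5362, -0.3924, 0.1652]
ft_force: [7.0, -1.3, -8.2]
grip_width: 0.233
```

```bash
python3 -m handwheel '5 -0.04 0 -0.18 0; 5 -0.09 0 -0.36 0; 5 -0.15 0 -0.53 0; 5 -0.21 0 -0.7 0; 5 -0.21 0 -0.7 0'; python3 -c "
from fit import *
cs=snap('side','s6'); g=cv2.cvtColor(cs['image'],cv2.COLOR_RGB2GRAY)
c=snap('wrist','w17'); w=cv2.cvtColor(c['image'],cv2.COLOR_RGB2GRAY)
print([(i,int(w[i,323])) for i in range(160,400,8)]); print([(i,int(w[300,i])) for i in range(220,430,6)])"
```

```text
time_s: 40.25
tcp_pos: [0.5373, -0.3893, 0.1873]
orientation: [1.873, -2.515, 0.003]
ft_force: [2.5, -5.3, -1.2]
grip_width: 0.23
gripper_force: 120.7
[(160, 106), (168, 105), (176, 106), (184, 106), (192, 109), (200, 109), (208, 108), (216, 110), (224, 108), (232, 111), (240, 107), (248, 112), (256, 109), (264, 111), (272, 108), (280, 77), (288, 90), (296, 94), (304, 43), (312, 40), (320, 38), (328, 35), (336, 32), (344, 30), (352, 30), (360, 27), (368, 26), (376, 23), (384, 24), (392, 25)]
[(220, 165), (226, 164), (232, 161), (238, 160), (244, 162), (250, 163), (256, 159), (262, 56), (268, 54), (274, 74), (280, 74), (286, 72), (292, 48), (298, 156), (304, 149), (310, 66), (316, 44), (322, 44), (328, 45), (334, 47), (340, 112), (346, 155), (352, 47), (358, 55), (364, 72), (370, 73), (376, 52), (382, 53), (388, 104), (394, 165), (400, 166), (406, 165), (412, 160), (418, 158), (424, 161)]
```

```bash
python3 -c "
from fit import *
c=snap('wrist'); z=r.state()['tcp_pos']; print(z)
for q in np.arange(0.9,1.65,.1):
    P=lambda L:np.array([*(J+(-.21+L*np.cos(1.556+q))*jy),.093+L*np.sin(1.556+q)])
    print(round(q,1),proj(c,P(.139)).round(),proj(c,P(.11)).round(),'TCP-grip z',(z[2]-P(.11)[2]).round(3), 'L at tcp line', ((-.21-((z[:2]-J)@jy))/-np.cos(1.556+q)).round(3))
"
```

```text
[ 0.53727277 -0.38931754  0.18728905]
0.9 [324. 433.] [324. 455.] TCP-grip z 0.025 L at tcp line 0.139
1.0 [324. 371.] [323. 413.] TCP-grip z 0.033 L at tcp line 0.129
1.1 [323. 321.] [323. 377.] TCP-grip z 0.043 L at tcp line 0.122
1.2 [323. 283.] [323. 348.] TCP-grip z 0.053 L at tcp line 0.116
1.3 [323. 254.] [323. 323.] TCP-grip z 0.063 L at tcp line 0.112
1.4 [323. 234.] [323. 304.] TCP-grip z 0.074 L at tcp line 0.109
1.5 [323. 220.] [323. 289.] TCP-grip z 0.085 L at tcp line 0.108
1.6 [323. 211.] [323. 279.] TCP-grip z 0.096 L at tcp line 0.108
```

```bash
python3 -m handwheel '5 -0.07 0 -0.17 0; 5 -0.15 0 -0.33 0; 5 -0.24 0 -0.5 0; 5 -0.34 0 -0.65 0; 5 -0.45 0 -0.8 0; 5 -0.56 0 -0.94 0; 5 -0.68 0 -1.09 0; 5 -0.8 0 -1.22 0; 5 -0.8 0 -1.22 0'
cat >> fit.py <<'E'
def est():
    c=snap('wrist'); t=r.state()['tcp_pos']; w=cv2.cvtColor(c['image'],cv2.COLOR_RGB2GRAY); print(t,[(i,int(w[i,323])) for i in range(200,420,8)])
    for q in np.arange(0,1.65,.1):
        P=lambda L:np.array([*(J+(-.21+L*np.cos(1.556+q))*jy),.093+L*np.sin(1.556+q)])
        d=(t[2]-P(.11)[2]); print(round(q,1),proj(c,P(.139)).round()[1],d.round(3),((t[:2]-J)@jy-(-.21+.11*np.cos(1.556+q))).round(3),end='; ')
E
python3 -c "
from fit import *
est()"
```

```text
time_s: 41.3
tcp_pos: [0.5429, -0.3704, 0.2247]
orientation: [1.86, -2.518, 0.007]
ft_force: [1.9, -11.2, 1.5]
grip_width: 0.224
gripper_force: 122.9
[ 0.54290291 -0.37058411  0.22454559] [(200, 104), (208, 107), (216, 106), (224, 107), (232, 107), (240, 77), (248, 97), (256, 97), (264, 96), (272, 95), (280, 95), (288, 94), (296, 94), (304, 93), (312, 92), (320, 40), (328, 38), (336, 38), (344, 33), (352, 33), (360, 29), (368, 27), (376, 26), (384, 24), (392, 23), (400, 22), (408, 31), (416, 31)]
0.0 792.0 0.022 -0.09; 0.1 751.0 0.022 -0.079; 0.2 699.0 0.023 -0.068; 0.3 639.0 0.026 -0.057; 0.4 575.0 0.03 -0.047; 0.5 509.0 0.034 -0.037; 0.6 444.0 0.04 -0.027; 0.7 385.0 0.046 -0.018; 0.8 332.0 0.054 -0.01; 0.9 286.0 0.062 -0.003; 1.0 249.0 0.071 0.004; 1.1 219.0 0.08 0.009; 1.2 196.0 0.09 0.014; 1.3 179.0 0.101 0.018; 1.4 168.0 0.111 0.02; 1.5 161.0 0.122 0.022; 1.6 158.0 0.133 0.022;
```

```bash
python3 -m handwheel '5 -0.14 0 -0.12 0; 5 -0.28 0 -0.24 0; 5 -0.42 0 -0.35 0; 5 -0.57 0 -0.46 0; 5 -0.73 0 -0.56 0; 5 -0.89 0 -0.65 0; 5 -1.05 0 -0.73 0; 5 -1.22 0 -0.8 0; 5 -1.22 0 -0.8 0' 60; python3 -c "
from fit import *
est()"
```

```text
time_s: 42.25
tcp_pos: [0.5538, -0.3344, 0.2509]
orientation: [1.873, -2.504, 0.011]
ft_force: [-4.2, -10.7, 17.1]
grip_width: 0.227
gripper_force: 111.3
[ 0.5538184  -0.33431274  0.25093161] [(200, 95), (208, 95), (216, 94), (224, 95), (232, 96), (240, 96), (248, 96), (256, 93), (264, 91), (272, 89), (280, 90), (288, 88), (296, 87), (304, 86), (312, 85), (320, 43), (328, 36), (336, 34), (344, 32), (352, 30), (360, 27), (368, 28), (376, 26), (384, 27), (392, 27), (400, 24), (408, 27), (416, 55)]
0.0 562.0 0.048 -0.052; 0.1 520.0 0.048 -0.041; 0.2 473.0 0.05 -0.03; 0.3 421.0 0.052 -0.019; 0.4 368.0 0.056 -0.009; 0.5 316.0 0.061 0.001; 0.6 266.0 0.066 0.011; 0.7 222.0 0.073 0.019; 0.8 184.0 0.08 0.028; 0.9 152.0 0.088 0.035; 1.0 127.0 0.097 0.042; 1.1 108.0 0.107 0.047; 1.2 94.0 0.117 0.052; 1.3 86.0 0.127 0.055; 1.4 81.0 0.138 0.058; 1.5 81.0 0.149 0.059; 1.6 83.0 0.16 0.06;
```

```bash
python3 -m handwheel '5 -0.1 0 -0.2 0; 5 -0.33 0 -0.25 0; 5 -0.5 0 -0.31 0; 5 -0.67 0 -0.37 0; 5 -0.85 0 -0.42 0; 5 -1.03 0 -0.46 0; 5 -1.2 0 -0.49 0; 5 -1.39 0 -0.5 0; 5 -1.57 0 -0.5 0; 5 -1.75 0 -0.5 0; 5 -1.8 0 -0.5 0; 5 -1.8 0 -0.5 0' 50; python3 -c "
from fit import *
est()"
```

```text
time_s: 43.5
tcp_pos: [0.561, -0.3017, 0.2593]
orientation: [1.831, -2.502, 0.02]
ft_force: [-9.9, -37.3, -2.9]
grip_width: 0.057
gripper_force: 19.3
[ 0.56094687 -0.30165262  0.25928568] [(200, 94), (208, 94), (216, 94), (224, 90), (232, 89), (240, 103), (248, 141), (256, 90), (264, 90), (272, 57), (280, 64), (288, 64), (296, 64), (304, 40), (312, 38), (320, 34), (328, 33), (336, 29), (344, 28), (352, 25), (360, 26), (368, 23), (376, 21), (384, 23), (392, 20), (400, 19), (408, 18), (416, 22)]
0.0 442.0 0.056 -0.018; 0.1 396.0 0.057 -0.007; 0.2 347.0 0.058 0.003; 0.3 295.0 0.061 0.014; 0.4 243.0 0.064 0.025; 0.5 195.0 0.069 0.035; 0.6 151.0 0.075 0.044; 0.7 112.0 0.081 0.053; 0.8 81.0 0.088 0.061; 0.9 56.0 0.097 0.068; 1.0 38.0 0.105 0.075; 1.1 26.0 0.115 0.081; 1.2 19.0 0.125 0.085; 1.3 16.0 0.135 0.089; 1.4 17.0 0.146 0.091; 1.5 21.0 0.157 0.093; 1.6 27.0 0.168 0.093;
```

```bash
python3 -m handwheel '5 0.5 0 0 0; 5 1 0 0 0; 5 1.5 0 0 0; 5 1.5 0 -3 0; 5 1.5 0 -4 0; 5 -10 0 -4 0; 5 -10 0 -4 0; 5 -10 0 -4 0; 5 -10 0 -4 0; 5 -10 0 -4 0; 5 -10 0 -4 0; 5 -10 0 -4 0; 5 -10 0 -4 0; 5 -10 0 -4 0; 5 -10 0 -4 0'; python3 -c "
from fit import *
cs=snap('side','s7'); print(lever(cs,cv2.cvtColor(cs['image'],cv2.COLOR_RGB2GRAY)))
c=snap('wrist','w18')
b0=cv2.imread('pics/side0.png',0); b=cv2.imread('pics/s7.png',0); d=cv2.absdiff(b0,b)
print('clamp diff',d[300:400,370:450].mean(), d[320:400,330:370].mean())"
```

```text
time_s: 45.05
tcp_pos: [0.6559, 0.0104, 0.3812]
orientation: [1.875, -2.513, -0.003]
ft_force: [-0.0, -0.9, 0.2]
grip_width: 0.059
gripper_force: 0.0
[(np.float64(0.756951279527559), np.float64(0.02)), (np.float64(0.7556184383202099), np.float64(0.04)), (np.float64(0.7484135536398467), np.float64(0.0)), (np.float64(0.7442375886524824), np.float64(0.06)), (np.float64(0.666244742171678), np.float64(-0.02))]
clamp diff 14.328 31.5528125
```

The lever is back at about 0.02 rad, i.e. open. Now I'll unload, starting with the nearest plate.

```bash
python3 -c "
from h import *
togo((.5765,-.070,.24),np.radians(73.4))"
```

```text
[3.265 1.757 4.729] 89.9 q7 2.343 t 45.15
```

```bash
python3 -m handwheel '85 3.26 1.76 0 90; 85 3.26 1.76 0 90; 85 3.26 1.76 0 90; 85 3.26 1.76 0 90; 85 3.26 1.76 0 90; 85 3.26 1.76 0 90; 85 3.26 1.76 0 90; 85 3.26 1.76 0 90; 85 3.26 1.76 4 90; 85 3.26 1.76 4.7 90; 85 3.26 1.76 4.7 90; 85 3.26 1.76 4.7 90; 85 3.26 1.76 4.7 90; 85 3.26 1.76 4.7 90' 60; python3 -c "
from h import *
c=snap('wrist','w19')
for s,P in ((-1,(.573,-.068)),(0,(.628,-.085)),(1,(.684,-.102))): print(ribs(c,P,.06),ribs(c,P,.065))
togo((.5765,-.070,.0988),np.radians(73.4))"
```

```text
time_s: 46.55
tcp_pos: [0.5787, -0.0684, 0.2436]
orientation: [-0.453, -3.108, 0.003]
ft_force: [0.2, 0.1, -0.2]
grip_width: 0.996
gripper_force: 0.0
[[607.4375     -67.24882507]] [[605.64593506 -66.89640045]
 [581.77783203 -33.66574097]]
(array([ 0.62492164, -0.08306051]), np.float64(100.12532342988395), 6, np.float64(38.61027797233075)) (array([ 0.62278615, -0.08239709]), np.float64(100.12519693055617), 6, np.float64(37.85090073656559))
[] []
[ 0.061 -0.068  4.836] 0.03 q7 0.989 t 46.6
```

```bash
python3 -m handwheel '85 0.05 -0.05 1.5 0; 85 0.05 -0.05 3 0; 85 0.05 -0.05 4 0; 85 0.05 -0.05 4.6 0; 85 0.05 -0.05 4.8 0; 85 0.05 -0.05 4.8 0; 40 0.05 -0.05 4.8 0; 40 0.05 -0.05 4.8 0; 40 0.05 -0.05 4.8 0; 40 0.05 -0.05 4.8 0; 40 0.05 -0.05 4.8 0; 40 0.05 -0.05 4.5 0; 40 0.05 -0.05 4 0; 40 0.05 -0.05 3 0; 40 0.05 -0.05 1.5 0; 40 0.05 -0.05 0.5 0; 40 0.05 -0.05 0.5 0; 40 0.05 -0.05 0.5 0' 60; python3 -c "
from h import *
c=snap('wrist','w20'); g=cv2.cvtColor(c['image'],cv2.COLOR_RGB2GRAY)
for f in ('w12','w20'):
    g=cv2.imread(f'pics/{f}.png',0); print(f,[(i,int(g[i,300])) for i in range(225,310,4)],[(i,int(g[i,340])) for i in range(385,432,3)],[(i,int(g[340,i])) for i in range(206,240,2)],[(i,int(g[340,i])) for i in range(410,440,2)])
togo((.4426,.3746,.2),np.radians(139))"
```

```text
time_s: 48.4
tcp_pos: [0.5751, -0.0693, 0.2278]
orientation: [-0.453, -3.106, 0.004]
ft_force: [-0.3, -0.0, -1.8]
grip_width: 0.735
gripper_force: 66.1
w12 [(225, 114), (229, 114), (233, 115), (237, 96), (241, 39), (245, 39), (249, 38), (253, 38), (257, 37), (261, 35), (265, 34), (269, 34), (273, 31), (277, 48), (281, 53), (285, 63), (289, 66), (293, 66), (297, 67), (301, 67), (305, 68), (309, 67)] [(385, 68), (388, 67), (391, 68), (394, 67), (397, 68), (400, 67), (403, 67), (406, 68), (409, 66), (412, 194), (415, 196), (418, 193), (421, 140), (424, 35), (427, 36), (430, 33)] [(206, 43), (208, 44), (210, 43), (212, 43), (214, 41), (216, 40), (218, 41), (220, 60), (222, 67), (224, 69), (226, 70), (228, 70), (230, 69), (232, 69), (234, 69), (236, 69), (238, 68)] [(410, 69), (412, 70), (414, 70), (416, 70), (418, 71), (420, 70), (422, 68), (424, 66), (426, 49), (428, 39), (430, 38), (432, 38), (434, 40), (436, 41), (438, 41)]
w20 [(225, 78), (229, 78), (233, 118), (237, 135), (241, 46), (245, 44), (249, 41), (253, 41), (257, 38), (261, 38), (265, 38), (269, 36), (273, 51), (277, 56), (281, 67), (285, 69), (289, 69), (293, 70), (297, 69), (301, 68), (305, 69), (309, 69)] [(385, 69), (388, 69), (391, 69), (394, 69), (397, 69), (400, 86), (403, 116), (406, 116), (409, 117), (412, 116), (415, 115), (418, 115), (421, 86), (424, 33), (427, 34), (430, 31)] [(206, 33), (208, 35), (210, 34), (212, 33), (214, 33), (216, 34), (218, 34), (220, 35), (222, 34), (224, 37), (226, 62), (228, 67), (230, 69), (232, 71), (234, 70), (236, 70), (238, 69)] [(410, 72), (412, 72), (414, 72), (416, 72), (418, 70), (420, 59), (422, 42), (424, 41), (426, 40), (428, 40), (430, 41), (432, 42), (434, 43), (436, 43), (438, 42)]
[ 8.431 12.933  0.873] -65.58 q7 0.97 t 48.45
```

Cover width dropped from 206 to 194 px at the same grip, so the cover is home. On to the tray.

```bash
python3 -m handwheel '40 8.43 12.93 0 -65.6; 40 8.43 12.93 0 -65.6; 40 8.43 12.93 0 -65.6; 40 8.43 12.93 0 -65.6; 40 8.43 12.93 0 -65.6; 40 8.43 12.93 0 -65.6; 40 8.43 12.93 0 -65.6; 40 8.43 12.93 0 -65.6; 40 8.43 12.93 0 -65.6; 40 8.43 12.93 0 -65.6; 40 8.43 12.93 0 -65.6; 40 8.43 12.93 0 -65.6; 40 8.43 12.93 0 -65.6; 40 8.43 12.93 0 -65.6; 40 8.43 12.93 1 -65.6'
python3 - <<'E'
from h import *
c=snap("wrist","w21"); s=r.state(); print(s["tcp_pos"],s["joint_pos"][6])
togo((.4426,.3746,.077),np.radians(139))
# tray floor corners: predicted inner rim outline vs image brightness gradient along tray axes through slot
T=np.array([.4807,.4184]); a=np.radians(49); tx=np.array([np.cos(a),np.sin(a)]); ty=np.array([-tx[1],tx[0]])
g=cv2.cvtColor(c["image"],cv2.COLOR_RGB2GRAY)
for n,d in (("-x",-tx),("+x",tx),("+y",ty),("-y",-ty)):
    row=[]
    for L in np.arange(.06,.135,.004):
        u=proj(c,[*(T+d*L+(0 if n[1]=='y' else 0)*ty),.03]).round().astype(int)
        row.append((round(L,3),int(g[u[1],u[0]]) if 0<=u[0]<640 and 0<=u[1]<480 else None))
    print(n,row)
E
```

```text
time_s: 49.95
tcp_pos: [0.4458, 0.3754, 0.1988]
orientation: [-1.298, 2.859, 0.004]
ft_force: [0.6, 0.3, -1.2]
grip_width: 0.735
gripper_force: 66.1
[0.44354876 0.3720987  0.19279182] 1.045190126371901
[-0.074  0.07   3.859] -0.14 q7 1.045 t 50.0
-x [(np.float64(0.06), 110), (np.float64(0.064), 108), (np.float64(0.068), 108), (np.float64(0.072), 108), (np.float64(0.076), 108), (np.float64(0.08), 109), (np.float64(0.084), 108), (np.float64(0.088), 106), (np.float64(0.092), 106), (np.float64(0.096), 82), (np.float64(0.1), 123), (np.float64(0.104), 125), (np.float64(0.108), 123), (np.float64(0.112), 126), (np.float64(0.116), 128), (np.float64(0.12), 121), (np.float64(0.124), 124), (np.float64(0.128), 122), (np.float64(0.132), 127)]
+x [(np.float64(0.06), 178), (np.float64(0.064), 178), (np.float64(0.068), 177), (np.float64(0.072), 177), (np.float64(0.076), 91), (np.float64(0.08), 39), (np.float64(0.084), 40), (np.float64(0.088), 39), (np.float64(0.092), 38), (np.float64(0.096), 37), (np.float64(0.1), 36), (np.float64(0.104), 33), (np.float64(0.108), 33), (np.float64(0.112), 31), (np.flo
[... 391 characters left out ...]
1), 202), (np.float64(0.104), 204), (np.float64(0.108), 209), (np.float64(0.112), 203), (np.float64(0.116), 202), (np.float64(0.12), 200), (np.float64(0.124), 201), (np.float64(0.128), 202), (np.float64(0.132), 208)]
-y [(np.float64(0.06), 75), (np.float64(0.064), 62), (np.float64(0.068), 47), (np.float64(0.072), 51), (np.float64(0.076), 79), (np.float64(0.08), 82), (np.float64(0.084), 83), (np.float64(0.088), 61), (np.float64(0.092), 64), (np.float64(0.096), 202), (np.float64(0.1), 204), (np.float64(0.104), 203), (np.float64(0.108), 209), (np.float64(0.112), 204), (np.float64(0.116), 203), (np.float64(0.12), 207), (np.float64(0.124), 208), (np.float64(0.128), 201), (np.float64(0.132), 203)]
```

```bash
python3 -m handwheel '40 -0.05 0.05 1.2 0; 40 -0.05 0.05 2.4 0; 40 -0.05 0.05 3.2 0; 40 -0.05 0.05 3.6 0; 40 -0.05 0.05 3.75 0; 40 -0.05 0.05 3.85 0; 40 -0.05 0.05 3.85 0; 40 -0.05 0.05 3.85 0'
```

```text
time_s: 50.8
tcp_pos: [0.443, 0.3772, 0.0817]
orientation: [1.302, -2.855, -0.002]
ft_force: [0.7, 0.7, -0.5]
grip_width: 0.734
gripper_force: 66.2
```

```bash
python3 -m handwheel '40 0 0 0.08 0; 40 0 0 0.12 0; 40 0 0 0.12 0; 40 0 0 0.12 0'
```

```text
time_s: 51.2
tcp_pos: [0.4427, 0.3769, 0.0775]
orientation: [1.302, -2.854, -0.0]
ft_force: [-0.1, -1.5, 4.5]
grip_width: 0.738
gripper_force: 66.6
```

```bash
python3 -m handwheel '40 0 0 0.07 0; 40 0 0 0.07 0; 40 0 0 0.07 0'
```

```text
time_s: 51.5
tcp_pos: [0.4426, 0.3769, 0.0774]
orientation: [1.302, -2.855, 0.003]
ft_force: [-3.7, -3.7, 20.5]
grip_width: 0.738
gripper_force: 68.6
```

```bash
python3 -m handwheel '85 0 0 -0.05 0; 85 0 0 -0.05 0; 85 0 0 -0.05 0; 85 0 0 -0.5 0; 85 0 0 -2 0; 85 0 0 -4 0; 85 0 0 -5 0; 85 0 0 -5 0; 85 0 0 -5 0'; python3 -c "
from h import *
togo((.6285,-.0862,.24),np.radians(73.4))"
```

```text
time_s: 52.4
tcp_pos: [0.4436, 0.377, 0.2263]
orientation: [1.302, -2.856, -0.001]
ft_force: [-0.1, -0.1, -0.7]
grip_width: 0.993
gripper_force: 0.0
[  7.612 -14.781  -0.467] 65.61 q7 1.08 t 52.4
```

```bash
python3 -m handwheel '85 7.61 -14.78 -0.3 65.6; 85 7.61 -14.78 -0.3 65.6; 85 7.61 -14.78 -0.3 65.6; 85 7.61 -14.78 -0.3 65.6; 85 7.61 -14.78 -0.3 65.6; 85 7.61 -14.78 -0.3 65.6; 85 7.61 -14.78 -0.3 65.6; 85 7.61 -14.78 -0.3 65.6; 85 7.61 -14.78 -0.3 65.6; 85 7.61 -14.78 -0.3 65.6; 85 7.61 -14.78 -0.3 65.6; 85 7.61 -14.78 -0.3 65.6; 85 7.61 -14.78 -0.3 65.6; 85 7.61 -14.78 -0.3 65.6; 85 7.61 -14.78 -0.3 65.6'; python3 -c "
from h import *
togo((.6285,-.0862,.0988),np.radians(73.4))"
```

```text
time_s: 53.9
tcp_pos: [0.6279, -0.0842, 0.2336]
orientation: [-0.447, -3.104, 0.003]
ft_force: [-0.8, 0.3, -0.1]
grip_width: 0.997
gripper_force: 0.0
[-0.061 -0.046  4.495] 0.2 q7 1.01 t 53.9
```

```bash
python3 -m handwheel '85 -0.05 -0.04 1.5 0; 85 -0.05 -0.04 3 0; 85 -0.05 -0.04 3.8 0; 85 -0.05 -0.04 4.3 0; 85 -0.05 -0.04 4.5 0; 85 -0.05 -0.04 4.5 0; 40 -0.05 -0.04 4.5 0; 40 -0.05 -0.04 4.5 0; 40 -0.05 -0.04 4.5 0; 40 -0.05 -0.04 4.5 0; 40 -0.05 -0.04 4.5 0; 40 -0.05 -0.04 4.2 0; 40 -0.05 -0.04 3.7 0; 40 -0.05 -0.04 2.7 0; 40 -0.05 -0.04 1.2 0; 40 -0.05 -0.04 0.2 0; 40 -0.05 -0.04 0.2 0; 40 -0.05 -0.04 0.2 0' 60; python3 -c "
from h import *
c=snap('wrist','w22'); g=cv2.cvtColor(c['image'],cv2.COLOR_RGB2GRAY)
print([(i,int(g[i,300])) for i in range(225,310,4)],[(i,int(g[340,i])) for i in range(206,240,2)],[(i,int(g[340,i])) for i in range(410,440,2)])
togo((.4807,.4184,.2),np.radians(139))"
```

```text
time_s: 55.7
tcp_pos: [0.6292, -0.0886, 0.2292]
orientation: [-0.454, -3.105, 0.006]
ft_force: [-0.9, 0.4, -1.3]
grip_width: 0.734
gripper_force: 66.7
[(225, 101), (229, 100), (233, 80), (237, 137), (241, 131), (245, 47), (249, 45), (253, 44), (257, 41), (261, 41), (265, 41), (269, 40), (273, 39), (277, 55), (281, 62), (285, 70), (289, 70), (293, 70), (297, 70), (301, 70), (305, 71), (309, 69)] [(206, 41), (208, 40), (210, 40), (212, 39), (214, 39), (216, 39), (218, 39), (220, 38), (222, 37), (224, 37), (226, 45), (228, 67), (230, 69), (232, 71), (234, 71), (236, 71), (238, 72)] [(410, 72), (412, 72), (414, 72), (416, 71), (418, 67), (420, 43), (422, 40), (424, 39), (426, 39), (428, 40), (430, 40), (432, 42), (434, 42), (436, 43), (438, 43)]
[ 9.544 14.788  0.909] -65.61 q7 1.006 t 55.75
```

```bash
python3 -m handwheel '40 9.54 14.78 0 -65.6; 40 9.54 14.78 0 -65.6; 40 9.54 14.78 0 -65.6; 40 9.54 14.78 0 -65.6; 40 9.54 14.78 0 -65.6; 40 9.54 14.78 0 -65.6; 40 9.54 14.78 0 -65.6; 40 9.54 14.78 0 -65.6; 40 9.54 14.78 0 -65.6; 40 9.54 14.78 0 -65.6; 40 9.54 14.78 0 -65.6; 40 9.54 14.78 0 -65.6; 40 9.54 14.78 0 -65.6; 40 9.54 14.78 0 -65.6; 40 9.54 14.78 0 -65.6; 40 9.54 14.78 0.9 -65.6; 40 9.54 14.78 0.9 -65.6'; python3 -c "
from h import *
togo((.4807,.4184,.0775),np.radians(139))"
```

```text
time_s: 57.45
tcp_pos: [0.4814, 0.4153, 0.1978]
orientation: [1.296, -2.85, 0.005]
ft_force: [0.6, -1.0, -1.6]
grip_width: 0.731
gripper_force: 66.6
[-0.109  0.078  4.009] -0.1 q7 1.077 t 57.45
```

```bash
python3 -m handwheel '40 -0.1 0.07 1.2 0; 40 -0.1 0.07 2.4 0; 40 -0.1 0.07 3.2 0; 40 -0.1 0.07 3.7 0; 40 -0.1 0.07 3.9 0; 40 -0.1 0.07 4 0; 40 -0.1 0.07 4.03 0; 40 -0.1 0.07 4.03 0; 40 -0.1 0.07 4.03 0'
```

```text
time_s: 58.35
tcp_pos: [0.4816, 0.4227, 0.0807]
orientation: [1.302, -2.855, -0.002]
ft_force: [-0.2, -0.5, -1.2]
grip_width: 0.735
gripper_force: 66.7
```

```bash
python3 -m handwheel '40 0 0 0.07 0; 40 0 0 0.12 0; 40 0 0 0.12 0; 40 0 0 0.12 0'
```

```text
time_s: 58.75
tcp_pos: [0.4815, 0.4229, 0.079]
orientation: [1.302, -2.856, 0.001]
ft_force: [-2.5, -3.5, 13.9]
grip_width: 0.733
gripper_force: 68.4
```

```bash
python3 -m handwheel '85 0 0 -0.03 0; 85 0 0 -0.03 0; 85 0 0 -0.03 0; 85 0 0 -0.5 0; 85 0 0 -2 0; 85 0 0 -4 0; 85 0 0 -5 0; 85 0 0 -5 0; 85 0 0 -5 0'; python3 -c "
from h import *
togo((.6855,-.1032,.24),np.radians(73.4))"
```

```text
time_s: 59.65
tcp_pos: [0.4823, 0.4229, 0.2279]
orientation: [1.302, -2.856, -0.002]
ft_force: [0.2, 0.2, -0.7]
grip_width: 0.996
gripper_force: 0.0
[  8.796 -16.613  -0.418] 65.62 q7 1.099 t 59.65
```

```bash
python3 -m handwheel '85 8.8 -16.6 -0.3 65.6; 85 8.8 -16.6 -0.3 65.6; 85 8.8 -16.6 -0.3 65.6; 85 8.8 -16.6 -0.3 65.6; 85 8.8 -16.6 -0.3 65.6; 85 8.8 -16.6 -0.3 65.6; 85 8.8 -16.6 -0.3 65.6; 85 8.8 -16.6 -0.3 65.6; 85 8.8 -16.6 -0.3 65.6; 85 8.8 -16.6 -0.3 65.6; 85 8.8 -16.6 -0.3 65.6; 85 8.8 -16.6 -0.3 65.6; 85 8.8 -16.6 -0.3 65.6; 85 8.8 -16.6 -0.3 65.6; 85 8.8 -16.6 -0.3 65.6; 85 8.8 -16.6 -0.3 65.6; 85 8.8 -16.6 -0.3 65.6'; python3 -c "
from h import *
togo((.6855,-.1032,.0988),np.radians(73.4))"
```

```text
time_s: 61.35
tcp_pos: [0.6847, -0.1012, 0.2352]
orientation: [-0.447, -3.105, 0.003]
ft_force: [0.5, -0.6, 0.3]
grip_width: 0.993
gripper_force: 0.0
[-0.066 -0.042  4.548] 0.2 q7 1.044 t 61.35
```

```bash
python3 -m handwheel '85 -0.05 -0.04 1.5 0; 85 -0.05 -0.04 3 0; 85 -0.05 -0.04 3.8 0; 85 -0.05 -0.04 4.3 0; 85 -0.05 -0.04 4.53 0; 85 -0.05 -0.04 4.53 0; 40 -0.05 -0.04 4.53 0; 40 -0.05 -0.04 4.53 0; 40 -0.05 -0.04 4.53 0; 40 -0.05 -0.04 4.53 0; 40 -0.05 -0.04 4.53 0; 40 -0.05 -0.04 4.2 0; 40 -0.05 -0.04 3.7 0; 40 -0.05 -0.04 2.7 0; 40 -0.05 -0.04 1.2 0; 40 -0.05 -0.04 0.2 0; 40 -0.05 -0.04 0.2 0; 40 -0.05 -0.04 0.2 0' 60; python3 -c "
from h import *
c=snap('wrist','w23'); g=cv2.cvtColor(c['image'],cv2.COLOR_RGB2GRAY)
print([(i,int(g[i,300])) for i in range(225,310,4)],[(i,int(g[340,i])) for i in range(206,240,2)],[(i,int(g[340,i])) for i in range(410,440,2)])
togo((.5195,.4630,.2),np.radians(139))"
```

```text
time_s: 63.15
tcp_pos: [0.6857, -0.1058, 0.2304]
orientation: [-0.453, -3.105, 0.006]
ft_force: [-1.0, 0.7, -1.2]
grip_width: 0.736
gripper_force: 67.6
[(225, 102), (229, 91), (233, 93), (237, 131), (241, 45), (245, 44), (249, 42), (253, 40), (257, 39), (261, 38), (265, 38), (269, 38), (273, 53), (277, 58), (281, 67), (285, 68), (289, 69), (293, 69), (297, 68), (301, 68), (305, 68), (309, 69)] [(206, 43), (208, 43), (210, 42), (212, 41), (214, 41), (216, 40), (218, 40), (220, 39), (222, 39), (224, 38), (226, 40), (228, 64), (230, 69), (232, 71), (234, 70), (236, 71), (238, 70)] [(410, 70), (412, 71), (414, 70), (416, 68), (418, 61), (420, 39), (422, 38), (424, 39), (426, 39), (428, 39), (430, 40), (432, 42), (434, 42), (436, 41), (438, 42)]
[10.698 16.598  0.943] -65.61 q7 1.041 t 63.2
```

```bash
python3 -m handwheel '40 10.7 16.6 0 -65.6; 40 10.7 16.6 0 -65.6; 40 10.7 16.6 0 -65.6; 40 10.7 16.6 0 -65.6; 40 10.7 16.6 0 -65.6; 40 10.7 16.6 0 -65.6; 40 10.7 16.6 0 -65.6; 40 10.7 16.6 0 -65.6; 40 10.7 16.6 0 -65.6; 40 10.7 16.6 0 -65.6; 40 10.7 16.6 0 -65.6; 40 10.7 16.6 0 -65.6; 40 10.7 16.6 0 -65.6; 40 10.7 16.6 0 -65.6; 40 10.7 16.6 0 -65.6; 40 10.7 16.6 0 -65.6; 40 10.7 16.6 0.9 -65.6; 40 10.7 16.6 0.9 -65.6'; python3 -c "
from h import *
togo((.5220,.4660,.079),np.radians(139))"
```

```text
time_s: 65.0
tcp_pos: [0.5204, 0.46, 0.1985]
orientation: [1.295, -2.85, 0.006]
ft_force: [0.4, -1.0, -0.8]
grip_width: 0.733
gripper_force: 67.5
[-0.234  0.086  3.982] -0.11 q7 1.11 t 65.0
```

```bash
python3 -m handwheel '40 -0.15 0.05 1.2 0; 40 -0.15 0.05 2.4 0; 40 -0.15 0.05 3.2 0; 40 -0.15 0.05 3.7 0; 40 -0.15 0.05 3.9 0; 40 -0.15 0.05 4 0; 40 -0.15 0.05 4.03 0; 40 -0.15 0.05 4.03 0; 40 -0.15 0.05 4.03 0'
```

```text
time_s: 65.9
tcp_pos: [0.5218, 0.4686, 0.0821]
orientation: [1.302, -2.855, -0.002]
ft_force: [-0.3, -0.9, -0.8]
grip_width: 0.732
gripper_force: 67.6
```

```bash
python3 -m handwheel '40 0 0 0.08 0; 40 0 0 0.14 0; 40 0 0 0.14 0; 40 0 0 0.14 0'
```

```text
time_s: 66.3
tcp_pos: [0.5217, 0.4687, 0.0795]
orientation: [1.302, -2.855, 0.001]
ft_force: [-1.6, -3.0, 11.2]
grip_width: 0.733
gripper_force: 69.0
```

```bash
python3 -m handwheel '85 0 0 -0.02 0; 85 0 0 -0.02 0; 85 0 0 -0.02 0; 85 0 0 -0.5 0; 85 0 0 -2 0; 85 0 0 -4 0; 85 0 0 -6 0; 85 4 0 -7 0; 85 4 0 -7 0; 85 4 0 -7 0; 85 4 0 -7 0; 85 4 0 -7 0'
python3 - <<'E'
from fit import *
c=snap("wrist","w24")
for P in ((.44,.374),(.481,.421),(.52,.466)):
    for z in (.038,): print(ribs(c,P,z))
cs=snap("side","s8"); print(lever(cs,cv2.cvtColor(cs["image"],cv2.COLOR_RGB2GRAY))[:2])
snap("top","t8"); a=cv2.imread("pics/top0.png",0); b=cv2.imread("pics/t8.png",0); d=cv2.absdiff(a,b)
for n,(x0,x1,y0,y1) in dict(iron=(178,258,130,175),tin=(300,345,115,160),driver=(400,482,294,342),thermo=(228,294,300,348),jigplate=(360,430,150,245),tray=(104,230,206,328)).items(): print(n,d[y0:y1,x0:x1].mean().round(1),(d[y0:y1,x0:x1]>30).mean().round(3))
d=cv2.absdiff(cv2.imread("pics/side0.png",0),cv2.imread("pics/s8.png",0))
for n,(x0,x1,y0,y1) in dict(iron=(322,370,170,222),tin=(375,410,228,262),driver=(296,314,332,405),thermo=(228,250,242,286)).items(): print("side",n,d[y0:y1,x0:x1].mean().round(1),(d[y0:y1,x0:x1]>30).mean().round(3))
E
```

```text
time_s: 67.5
tcp_pos: [0.444, 0.3779, 0.2884]
orientation: [1.302, -2.856, -0.001]
ft_force: [0.4, 0.4, 0.2]
grip_width: 0.995
gripper_force: 0.0
[[447.36257935 369.04812622]
 [426.09854126 386.5093689 ]]
(array([0.48054634, 0.42163849]), np.float64(138.95051822791976), 5, np.float64(36.2232203224024))
(array([0.51989584, 0.4670518 ]), np.float64(138.93233823659347), 5, np.float64(35.97291239921384))
[(np.float64(0.741326279527559), np.float64(0.04)), (np.float64(0.741326279527559), np.float64(0.02))]
iron 14.4 0.001
tin 26.9 0.003
driver 26.7 0.05
thermo 36.5 0.435
jigplate 27.4 0.047
tray 47.1 0.367
side iron 9.9 0.0
side tin 12.1 0.0
side driver 10.3 0.0
side thermo 22.7 0.315
```

```bash
python3 - <<'E'
import cv2,numpy as np
for f in ("top0","t8","side0","s8"):
    h=cv2.cvtColor(cv2.imread(f"pics/{f}.png"),cv2.COLOR_BGR2HSV)
    m=((h[...,0]>5)&(h[...,0]<16)&(h[...,1]>150)).astype(np.uint8)
    x0,x1,y0,y1=(220,300,296,352) if f[0]=="t" else (222,256,238,290)
    ys,xs=np.nonzero(m[y0:y1,x0:x1]); print(f,len(xs),(xs.min()+x0,xs.max()+x0,ys.min()+y0,ys.max()+y0) if len(xs) else None)
E
python3 -c "
from station import ticket
print(ticket.close_job())"
```

```text
top0 173 (np.int64(230), np.int64(290), np.int64(303), np.int64(344))
t8 267 (np.int64(230), np.int64(290), np.int64(303), np.int64(344))
side0 149 (np.int64(231), np.int64(247), np.int64(245), np.int64(282))
s8 108 (np.int64(231), np.int64(245), np.int64(245), np.int64(282))
the job is handed in; nothing more can be done
None
```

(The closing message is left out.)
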